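Make up a sale lot: bed the tile, empty the pot, stack the napkin rings

ROBOT

A 6-joint arm with a two-finger parallel gripper is mounted at the origin on the work surface. World frame = base frame: x ahead of the robot, y to its left, z up, the work surface at z = 0. Lengths are in m, angles in rad, forces in N, time in s.
With the tool pointing down it reaches from about 0.35 to 0.775 m from the base axis. Payload 7.3 kg.
Tool frame: the origin (TCP) lies between the finger pads; the fingertips stand 14 mm ahead of it and the grasp point (between the pads) lies 5 mm behind it; z points along the fingers, y is the line along which they close (so a half turn about z gives the same grasp; the last joint's range is limited). The gripper opens to 92 mm and grips with 3 to 60 N. Pads are 19 mm wide; open, the fingers measure 130 mm over their backs; the gripper's body (75 mm by 190 mm) begins 47 mm behind the grasp point.
Start: joints at [0.962, 0.342, 1.524, -0, 1.275, -0.146], TCP at [0.234, 0.47, 0.241] pointing down, gripper open.
Joint ranges: [-2.53, 2.53], [-0.77, 2.02], [0.04, 2.7], [-1, 4.14], [0.28, 2.66], [-3.11, 3.11]. Speed limits (rad/s): [2.57, 2.57, 3.14, 3.14, 3.14, 3.14].

INTERFACE

Orientations are given as [roll, pitch, yaw] about the fixed x, y, z axes, in that order (R = Rz(yaw) Ry(pitch) Rx(roll)).
In Python, from cell import robot, eyes gives the robot as it stands. The module is installed in compiled form; this text tells all that it offers.
- The arm moves only by the shell command python3 -m handwheel 'ROWS' [FORCE]. ROWS is JSON, one flat list of numbers, 5 for each row, row after row: the shift along the world's x, y, z in mm, then the turn about the world's z in rad, then the opening, from 0 (shut) to 1 (fully open). In form: [x, y, z, spin, jaw, x, y, z, spin, jaw, ...]. A call has 1 to 8 rows; each row shifts and turns the commanded pose from where the row before left it; what a row does not reach is not made up. A row lasts 1/10 s, in which the tool goes at most 50 mm and 8.59 degrees, less where a joint would pass 70% of its speed; a pose out of reach is approached as far as the arm can. A call with a gripper value outside its range is refused whole. The fingers move at their own pace and stop on an object; FORCE is the grip in N (left out, the last holds). Time passes only in rows, so rows that do not move let the fingers close. It gives the time, the measured TCP pose, the force, the opening and the grip force at its end, in the units of the state.
- robot.observe(): the state, without advancing time (a new reading comes with each control period).
- eyes.read_camera(name): name is "side" or "top" or "wrist"; returns (picture, depth): 400x640x3 uint8, blue, green, red; 400x640 float32, m along the optical axis (not along the pixel's ray), 0 where there is no reading.
- eyes.calibration(name): a dict with "fx", "fy", "cx", "cy" (pixels), "world_to_cam" (4x4, takes a point from world to camera coordinates). Camera axes: x right, y down, z forward; pixel columns grow to the right and rows downward; lengths in m; the calibration is good to about 2 mm. A picture is of the moment at which its call begins: read the wrist's pose just before it. calibration takes no time and is no camera call; for the wrist camera it gives the pose at the moment of the call.
- robot.hand_in(): hands the job in; it is judged then, once.
The state is a dict: "time": time; "qpos": joint angles; "qvel": joint speeds; "joint_efforts": joint torques, N m; "tool_pos": TCP position; "tool_rot": TCP orientation; "contact_force": force on the tool from outside, world axes, zero at the start; "torque": the same for the moment, N m; "opening": finger opening in m; "grip_force": force on a finger pad.
Only numpy, scipy, OpenCV 4.12 (cv2) and the standard library are available. Lean on these libraries where they do the work, as an engineer would, in place of code of your own. Each camera call takes 0.05 s, during which the arm holds its last target. There are 200 camera calls.

TASK

Make up the sale lot on the wooden stand. First lay the blue tile face up between the four brass corners and press it down until its face is flush with them; then tip all the stoppers out of the pot into the clear tote and stand the empty pot upright, gently, in the middle of the tile. Slide every napkin ring on the table down over the brass post (at any time), and leave the other bric-a-brac where it is.

Things in the scene. Friction and masses are not known exactly. Their poses are not given: they have to be found in the camera images.
- pot: Square open-topped glazed pot, green with a thin white band at the rim, straight sides: 60 x 60 mm outside, 85 mm tall, walls and floor 4 mm, 0.2 to 0.3 kg; the stoppers lie loose inside at the start. Origin: centre of its underside; z to the mouth, x and y along its sides.
- pot_rim (a point): Centre of the pot's mouth, 85 mm along the pot's z from its origin.
- tile: Blue square display tile with a white diamond on its face, 66 x 66 x 10 mm, 0.1 kg, lying face up on the table at the start. Origin: centre of its underside; z up, x and y along its sides.
- stand: Dark wooden lot stand, fixed to the table: board 130 mm (x) by 320 mm (y), 15 mm thick, with the tile's place at one end (point recess) and the ring post at the other (point post_top). Origin: centre of the board's underside; z up.
- recess (a point): Centre of the tile's place, 27 mm above the table, level with the tops of the four brass corners. These stand 12 mm above the board round a 72 mm square along the stand's x and y; each covers 13 mm of a side at its end, so the middle of every side is open for fingers. Within lies the cork bed (56 mm square), its top 22 mm above the table when up.
- bed (a joint): Travel of the cork bed: 0 = up (the start), 0.005 m = fully down (top 17 mm above the table). It slides straight down, stiff by friction: about 7 N moves it and it stays where left; tile and pot alone do not push it down. With the tile on it and fully down, the tile's face is flush with the brass corners' tops.
- post_top (a point): Top centre of the upright brass ring post on the stand: 16 mm diameter, narrowing to 10 mm over its top 6 mm, its tip 90 mm above the table and 75 mm above the board.
- tote: Clear (greyish) plastic open sorting tote, fixed: 220 x 220 mm outside, 70 mm high, walls 5 mm. Origin: centre of its underside; x and y along its sides.
- ring1: Napkin ring, brass: outside diameter 48 mm, hole 28 mm, 16 mm high, 0.04 kg; lies flat on the table. Origin: centre of its underside when lying; z along the hole. May be absent.
- ring2: Napkin ring, copper: outside diameter 48 mm, hole 28 mm, 16 mm high, 0.04 kg; lies flat on the table. Origin: centre of its underside when lying; z along the hole. May be absent.
- ring3: Napkin ring, steel: outside diameter 48 mm, hole 28 mm, 16 mm high, 0.04 kg; lies flat on the table. Origin: centre of its underside when lying; z along the hole. May be absent.
- ring4: Napkin ring, red: outside diameter 48 mm, hole 28 mm, 16 mm high, 0.04 kg; lies flat on the table. Origin: centre of its underside when lying; z along the hole. May be absent.
- stopper1: Bottle stopper, amber: a solid cylinder 20 mm in diameter, 22 mm long, 15 g, polished and slick, so it slides out of the glazed pot once the wall slopes some 20 degrees; loose inside the pot at the start. Origin: centre of one flat end; z along its length. May be absent.
- stopper2: Bottle stopper, brown wooden: a solid cylinder 20 mm in diameter, 22 mm long, 15 g, polished and slick, so it slides out of the glazed pot once the wall slopes some 20 degrees; loose inside the pot at the start. Origin: centre of one flat end; z along its length. May be absent.
- stopper3: Bottle stopper, red: a solid cylinder 20 mm in diameter, 22 mm long, 15 g, polished and slick, so it slides out of the glazed pot once the wall slopes some 20 degrees; loose inside the pot at the start. Origin: centre of one flat end; z along its length. May be absent.
- stopper4: Bottle stopper, green: a solid cylinder 20 mm in diameter, 22 mm long, 15 g, polished and slick, so it slides out of the glazed pot once the wall slopes some 20 degrees; loose inside the pot at the start. Origin: centre of one flat end; z along its length. May be absent.
- stopper5: Bottle stopper, yellow: a solid cylinder 20 mm in diameter, 22 mm long, 15 g, polished and slick, so it slides out of the glazed pot once the wall slopes some 20 degrees; loose inside the pot at the start. Origin: centre of one flat end; z along its length. May be absent.
- shaker: Small white ceramic salt shaker, 38 mm wide, 56 mm tall, standing among the work; not part of the job. Origin: centre of its underside.
- eggcup: Small blue ceramic egg cup, 38 mm wide, 45 mm tall, near the robot, right of the middle; not part of the job. Origin: centre of its underside.

How it is judged:
By the outcome, as a careful person would: the job done as asked, in the order asked, and still so for the second after the job is handed in, with the robot touching nothing.
Of ring1, ring2, ring3, ring4 only 2 to 4 are there at a start; the rules pass over those that are not, and their reading is None.
Of stopper1, stopper2, stopper3, stopper4, stopper5 only 3 to 5 are there at a start; the rules pass over those that are not, and their reading is None.
At some moment in a run one of ring1, ring2, ring3, ring4 may be knocked a few centimetres aside while the robot is not near it.
It also fails if it takes over 208 s, if anything falls off the work surface, if the arm or the gripper's body presses on something with over 40 N, if the wrist force passes 120 N, or if a joint passes its speed limit or range.

## Working session

There is one attempt and no reset: what is moved stays moved. The work goes in short steps, Python scripts to look and compute and a shell command to move; the robot and the scene stay as the last step left them, time stands still between calls to the robot, and variables do not carry over. Pictures are saved under pics/ and viewed, at most 14 in all, crops included, and the job is handed in when it is done.

```bash
mkdir -p pics; cat > h.py <<'E'
import numpy as np, cv2
from cell import robot, eyes
def save(name, fn, crop=None, scale=1):
    im,d=eyes.read_camera(name)
    K=eyes.calibration(name); np.savez('pics/'+fn+'.npz',im=im,d=d,**{k:np.array(v) for k,v in K.items()})
    if crop: x0,y0,x1,y1=crop; im=im[y0:y1,x0:x1]
    cv2.imwrite('pics/'+fn+'.png',cv2.resize(im,None,fx=scale,fy=scale,interpolation=cv2.INTER_CUBIC))
def load(fn): return np.load('pics/'+fn+'.npz')
def pix(f,u,v,z=None):
    """world point of pixel; on plane z if given, else by depth"""
    T=np.linalg.inv(f['world_to_cam']); r=np.array([(u-f['cx'])/f['fx'],(v-f['cy'])/f['fy'],1.])
    if z is None:
        dd=f['d'][int(v)-1:int(v)+2,int(u)-1:int(u)+2]; dd=dd[dd>0]
        s=np.median(dd) if len(dd) else 0
    else: s=(z-T[2,3])/(T[:3,:3]@r)[2]
    return T[:3,:3]@r*s+T[:3,3]
def proj(f,p):
    q=f['world_to_cam']@np.append(p,1); return np.array([f['fx']*q[0]/q[2]+f['cx'],f['fy']*q[1]/q[2]+f['cy']])
def cloud(f):
    v,u=np.mgrid[:400,:640]; d=f['d']; T=np.linalg.inv(f['world_to_cam'])
    P=np.stack([(u-f['cx'])/f['fx']*d,(v-f['cy'])/f['fy']*d,d],-1)@T[:3,:3].T+T[:3,3]; P[d<=0]=np.nan; return P
E
python3 - <<'E'
from h import *
save('top','top0',scale=1.25); save('side','side0',scale=1.25)
for n in('top','side'):
    f=load(n+'0'); print(n,np.linalg.inv(f['world_to_cam']).round(2)[:3].tolist(),f['fx'])
s=robot.observe(); print(s)
E
```

```text
top [[-0.02, -0.99, 0.12, 0.4], [-1.0, 0.02, 0.01, 0.04], [-0.02, -0.12, -0.99, 1.22]] 511.2884622656912
side [[0.82, -0.38, 0.42, 0.17], [-0.57, -0.55, 0.61, -0.5], [-0.0, -0.75, -0.67, 0.69]] 409.50801856612634
{'time': 0.1, 'qpos': array([ 9.62008497e-01,  3.42634946e-01,  1.52491010e+00,  2.52919971e-05,
        1.27538221e+00, -1.46001559e-01]), 'qvel': array([ 0.00100816,  0.00220193, -0.00392446, -0.00075179, -0.00027535,
       -0.00105237]), 'joint_efforts': array([ 1.04137584e-03, -4.32006133e+01, -2.44691652e+01,  7.18506798e-02,
        5.26732486e-02, -7.04263834e-05]), 'tool_pos': array([0.23416426, 0.4695131 , 0.24012781]), 'tool_rot': array([-3.14027577e+00, -2.18090957e-04,  2.67879886e+00]), 'contact_force': array([ 0.41427222,  0.71597686, -0.57050279]), 'torque': array([ 0.02375735,  0.02047839, -0.00206034]), 'grip_force': 0.0, 'opening': 0.09195023974501969}
```

View pics/top0.png

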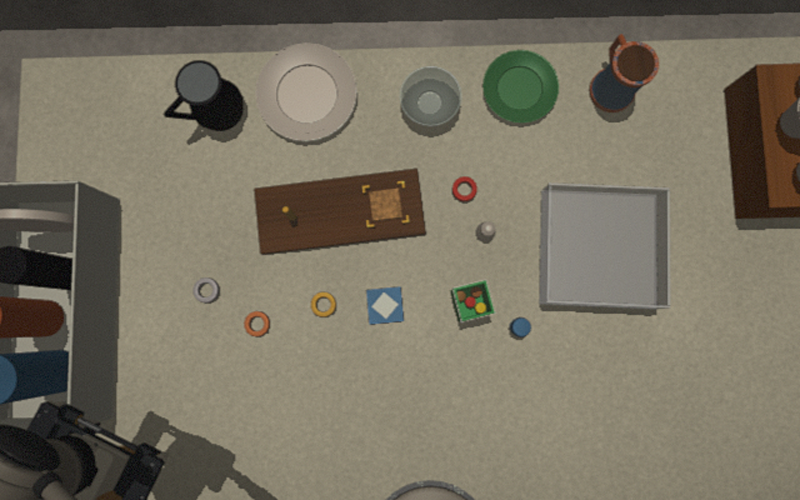

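View pics/side0.png

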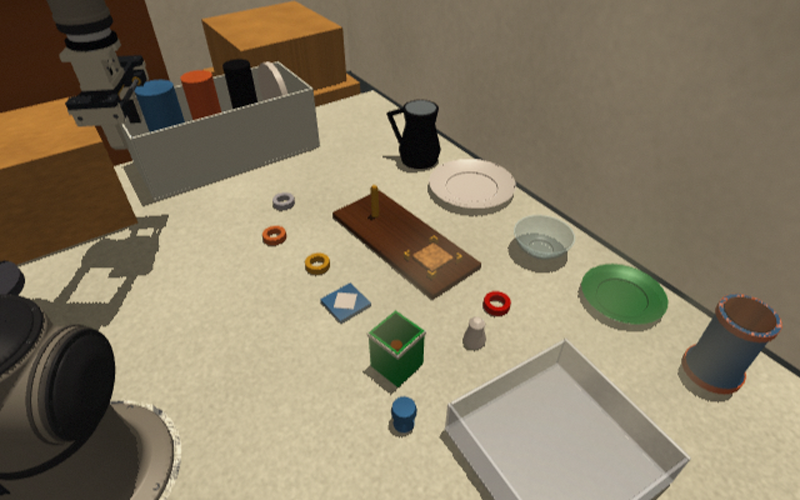

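Top view shows (pixels of the 800-wide picture): steel ring (206,290), copper (257,323), brass (323,304), red (464,189), tile (385,305), pot (472,303), shaker (486,232), egg cup (521,327), stand with post left (285,209) and cork right (386,205), tote right (605,248). Side view agrees: 4 rings, nothing hidden.

```bash
cat >> h.py <<'E'
def ringfit(f,u,v,z=.016,r=18):
    """ring centre: pixels clearly unlike the table around (u,v); circle of outer contour at z"""
    im=f['im'].astype(int); P=cloud(f); 
    u0,v0=int(u),int(v); sub=P[v0-r:v0+r,u0-r:u0+r,2]
    m=((sub>.009)&(sub<.03)).astype(np.uint8)
    c=max(cv2.findContours(m,cv2.RETR_EXTERNAL,cv2.CHAIN_APPROX_NONE)[0],key=cv2.contourArea)
    (cu,cv_),rad=cv2.minEnclosingCircle(c)
    e=cv2.fitEllipse(c); return pix(f,e[0][0]+u0-r,e[0][1]+v0-r,z), rad/f['fx']
def rect(f,u,v,zlo,zhi,R=.06):
    """min-area rectangle in world xy of cloud points near pixel with height between"""
    P=cloud(f).reshape(-1,3); c=pix(f,u,v)
    m=(P[:,2]>zlo)&(P[:,2]<zhi)&(np.hypot(P[:,0]-c[0],P[:,1]-c[1])<R)
    return cv2.minAreaRect((P[m,:2]*1000).astype(np.float32)), m.sum()
E
python3 - <<'E'
from h import *
f=load('top0'); s=.8
for n,u,v in(('steel',206,290),('copper',257,323),('brass',323,304),('red',464,189)):
    print(n,ringfit(f,u*s,v*s)[0].round(4))
print('tile',rect(f,385*s,305*s,.005,.016))
print('pot',rect(f,472*s,303*s,.078,.095))
print('board',rect(f,340*s,240*s,.009,.021,R=.25))
print('corners',rect(f,386*s,205*s,.0245,.032))
print('cork',rect(f,386*s,205*s,.0195,.0245,R=.045))
P=cloud(f).reshape(-1,3); c=pix(f,291*s,215*s,.05)
m=(P[:,2]>.07)&(P[:,2]<.1)&(np.hypot(P[:,0]-c[0],P[:,1]-c[1])<.06); print('post',m.sum(),P[m].mean(0) if m.any() else c, pix(f,285*s,209*s,.09))
print('tote',rect(f,605*s,248*s,.06,.08,R=.2))
for n,u,v in(('shaker',486,230),('egg',521,327)): print(n,pix(f,u*s,v*s))
crop=cv2.resize(f['im'][130:210,195:400],None,fx=3.9,fy=3.9,interpolation=cv2.INTER_CUBIC); cv2.imwrite('pics/c1.png',crop)
E
```

```text
steel [0.4766 0.4141 0.016 ]
copper [0.411  0.3166 0.016 ]
brass [0.4446 0.1912 0.016 ]
red [ 0.6601 -0.0824  0.016 ]
tile (((444.85894775390625, 72.85842895507812), (107.11119079589844, 104.79864501953125), 80.17876434326172), np.int64(799))
pot (((442.9971618652344, -85.29360961914062), (62.74916076660156, 63.000606536865234), 12.818703651428223), np.int64(280))
board (((558.3611450195312, 129.21536254882812), (439.6136169433594, 465.3491516113281), 67.8758544921875), np.int64(8101))
corners (((631.7142333984375, 69.30278015136719), (80.78175354003906, 79.48094177246094), 5.605961799621582), np.int64(169))
cork (((629.7047729492188, 64.01478576660156), (79.17781829833984, 82.41616821289062), 79.7757339477539), np.int64(428))
post 47 [0.61262669 0.24718962 0.08693978] [0.61382049 0.24759123 0.09      ]
tote (((539.6680908203125, -334.34576416015625), (222.2266387939453, 221.00875854492188), 86.18437957763672), np.int64(1196))
shaker [ 0.57192753 -0.11707011  0.0567139 ]
egg [ 0.39345038 -0.17527757  0.04610449]
```

View pics/c1.png

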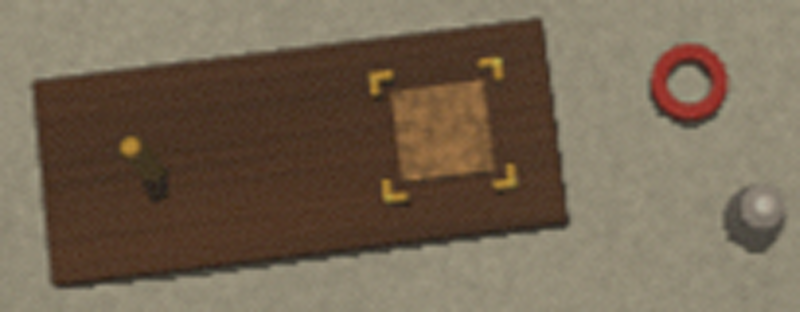

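The crop shows board corners (35,82),(540,20),(567,226),(55,285), brass corner outer tips (371,74),(500,60),(516,185),(386,200), post tip (130,147).

```bash
python3 - <<'E'
from h import *
f=load('top0')
g=lambda u,v,z: pix(f,(u+.5)/3.9-.5+195,(v+.5)/3.9-.5+130,z)[:2]*1000
B=np.array([g(*p,.015) for p in((35,82),(540,20),(567,226),(55,285))]); print('board',B.round(1).tolist(),B.mean(0),cv2.minAreaRect(B.astype(np.float32)))
C=np.array([g(*p,.027) for p in((371,74),(500,60),(516,185),(386,200))]); print('corners',C.mean(0),cv2.minAreaRect(C.astype(np.float32)))
print('post',g(130,147,.09))
hsv=cv2.cvtColor(f['im'],cv2.COLOR_BGR2HSV)
def cr(lo,hi,z,box):
    m=cv2.inRange(hsv,lo,hi); k=np.zeros_like(m); x0,y0,x1,y1=box; k[y0:y1,x0:x1]=m[y0:y1,x0:x1]
    c=max(cv2.findContours(k,cv2.RETR_EXTERNAL,cv2.CHAIN_APPROX_NONE)[0],key=cv2.contourArea)[:,0]
    Q=np.array([pix(f,u,v,z)[:2]*1000 for u,v in c],np.float32); return cv2.minAreaRect(Q),Q.mean(0)
print('tile',cr((95,80,30),(125,255,255),.010,(280,215,340,275)))
print('cork',cr((5,60,100),(25,255,255),.022,(290,145,330,182)))
cv2.imwrite('pics/c2.png',cv2.resize(f['im'][215:285,280:435],None,fx=5,fy=5,interpolation=cv2.INTER_CUBIC))
E
```

```text
board [[669.9, 320.7], [701.3, 7.1], [572.1, -6.2], [543.0, 307.8]] [621.59923401 157.35859918] ((621.0252075195312, 157.2781982421875), (129.8477783203125, 315.490234375), 5.721176624298096)
corners [631.5840054   68.05436153] ((631.724853515625, 68.05297088623047), (78.59520721435547, 80.13558197021484), 5.3055500984191895)
post [613.54671165 247.67834028]
tile (((439.8257751464844, 73.71720123291016), (63.20003890991211, 62.66841506958008), 4.294278144836426), array([439.61218 ,  73.628975], dtype=float32))
cork (((632.3775634765625, 69.01963806152344), (56.86003494262695, 57.72601318359375), 5.854576110839844), array([632.25146,  68.24374], dtype=float32))
```

View pics/c2.png

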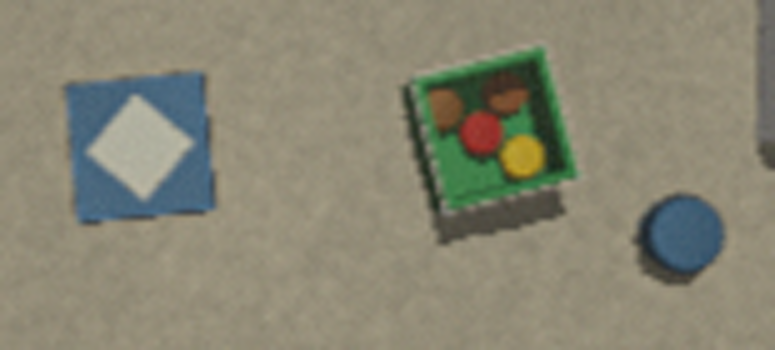

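```bash
python3 -m handwheel '[17,-33,0,-0.086,1,17,-33,0,-0.086,1,17,-33,0,-0.086,1,17,-33,0,-0.086,1,17,-33,0,-0.086,1,17,-33,0,-0.086,1]' 20; python3 -m handwheel '[17,-33,-10,-0.086,1,17,-33,-10,-0.086,1,17,-33,-10,-0.086,1,17,-33,-10,-0.086,1,17,-33,-10,-0.086,1,17,-33,-10,-0.086,1,0,0,0,0,1]'; python3 - <<'E'
from h import *
print(robot.observe()['tool_pos'],robot.observe()['tool_rot']); save('wrist','w1')
f=load('w1'); print(np.linalg.inv(f['world_to_cam']).round(3).tolist())
hsv=cv2.cvtColor(f['im'],cv2.COLOR_BGR2HSV); m=cv2.inRange(hsv,(95,80,30),(125,255,255))
c=max(cv2.findContours(m,cv2.RETR_EXTERNAL,cv2.CHAIN_APPROX_NONE)[0],key=cv2.contourArea)[:,0]
Q=np.array([pix(f,u,v,.01)[:2]*1000 for u,v in c],np.float32); print(cv2.minAreaRect(Q))
E
```

```text
time: 0.7
tool_pos: [0.3366, 0.2704, 0.2405]
tool_rot: [-3.141, -0.0, 2.16]
contact_force: [0.4, 0.1, -0.3]
opening: 0.0917
grip_force: 0.0
time: 1.4
tool_pos: [0.4394, 0.0706, 0.1794]
tool_rot: [-3.14, 0.001, 1.641]
contact_force: [0.2, 0.1, 0.3]
opening: 0.0919
grip_force: 0.0
[0.43936778 0.07060254 0.17940364] [-3.13998536e+00  8.46686794e-04  1.64052330e+00]
[[0.997, 0.069, 0.02, 0.433], [0.072, -0.949, -0.306, 0.155], [-0.002, 0.307, -0.952, 0.324], [0.0, 0.0, 0.0, 1.0]]
((438.4154968261719, 76.07916259765625), (65.29295349121094, 64.20675659179688), 4.16287899017334)
```

View pics/w1.png

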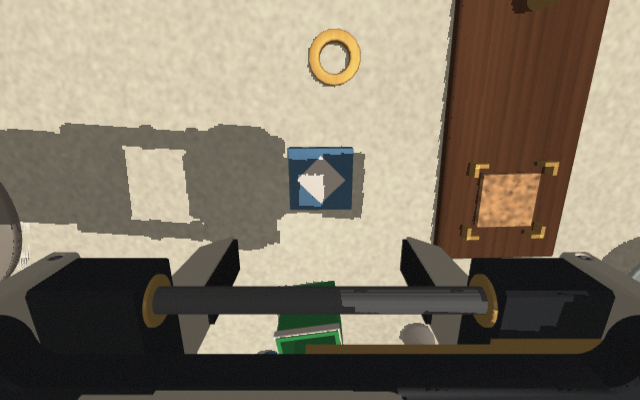

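```bash
python3 -m handwheel '[0,4,-40,0,1,0,0,-40,0,1,0,0,-40,0,1,0,0,-33,0,1,0,0,-10,0,1,0,0,0,0,1]' 20; python3 -m handwheel '[0,0,0,0,0.5,0,0,0,0,0.5,0,0,0,0,0.5,0,0,0,0,0.5,0,0,0,0,0.5,0,0,0,0,0.5]' 
```

```text
time: 2.05
tool_pos: [0.4374, 0.0785, 0.0171]
tool_rot: [-3.139, -0.0, 1.648]
contact_force: [-0.0, -0.0, 0.7]
opening: 0.0919
grip_force: 0.0
time: 2.65
tool_pos: [0.439, 0.0778, 0.0187]
tool_rot: [3.14, 0.0, 1.647]
contact_force: [-1.0, 0.2, 7.1]
opening: 0.0658
grip_force: 20.0
```

```bash
python3 -m handwheel '[0,0,15,0,0.5,0,0,35,0,0.5,0,0,40,0,0.5,20,0,10,0.03,0.5,30,0,0,0,0.5,30,0,0,0,0.5,20,0,0,0,0.5,0,0,0,0,0.5]'; python3 - <<'E'
from h import *
print(robot.observe()['tool_pos'],robot.observe()['tool_rot'],robot.observe()['opening']); save('wrist','w2')
E
```

```text
time: 3.45
tool_pos: [0.5405, 0.0775, 0.1178]
tool_rot: [3.139, 0.0, 1.676]
contact_force: [0.4, -0.4, -0.7]
opening: 0.0654
grip_force: 20.0
[0.54045998 0.07753799 0.11776394] [3.13945970e+00 2.25270458e-04 1.67629008e+00] 0.06544372919575651
```

View pics/w2.png

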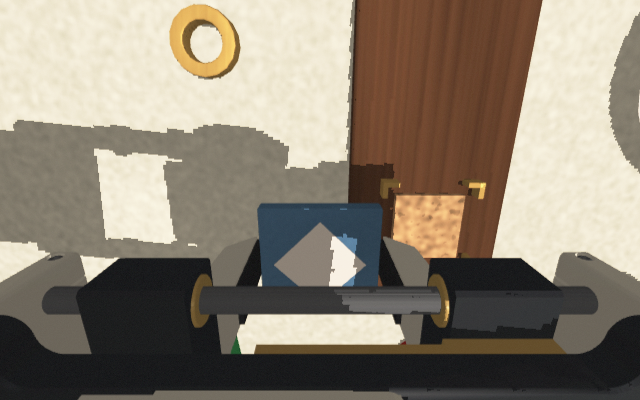

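Wrist view: tile level in the jaws, its +y edge at row ~205 (cols 258–381); cork's +y edge at row 195 (cols 397–466), brass corners outer at (381,182) and (486,182).

```bash
python3 - <<'E'
from h import *
f=load('w2')
for n,u,v,z in(('tile bot L',258,204,.100),('tile bot R',381,204,.1),('tile top L',260,210,.11),('tile top R',380,210,.11),('cork L',397,195,.022),('cork R',466,195,.022),('brass L',381,182,.027),('brass R',486,182,.027)): print(n,(pix(f,u,v,z)*1000).round(1),(pix(f,u,v+(6 if 'tile' in n else 0))*1000).round(1))
cv2.imwrite('pics/c3.png',cv2.resize(f['im'][160:260,250:510],None,fx=3,fy=3,interpolation=cv2.INTER_CUBIC))
E
```

```text
tile bot L [501.8 102.  100. ] [503.5 102.  109.2]
tile bot R [569.  109.1 100. ] [567.4 108.7 109. ]
tile top L [504.7 102.4 110. ] [504.7  98.7 109.1]
tile top R [566.6 108.9 110. ] [567.4 105.3 109. ]
cork L [599.5  93.4  22. ] [599.7  93.2  21.2]
cork R [654.9  99.2  22. ] [658.5  97.5  15. ]
brass L [583.7 103.9  27. ] [585.5 102.1  19.3]
brass R [665.1 112.5  27. ] [672.  110.1  15. ]
```

View pics/c3.png

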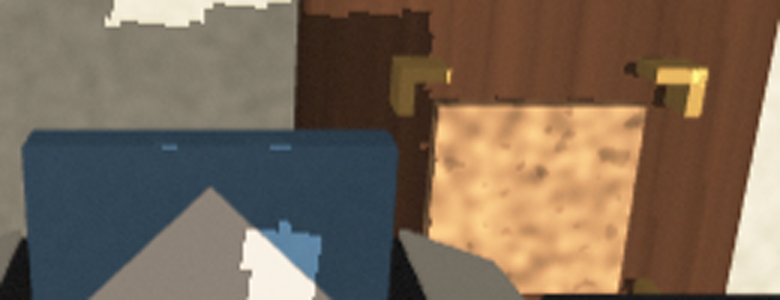

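```bash
python3 -m handwheel '[30,-5,0,0,0.5,30,0,0,0,0.5,30,0,0,0,0.5,0,0,-30,0,0.5,0,0,-20,0,0.5,0,0,-10,0,0.5,0,0,0,0,0.5,0,0,0,0,0.5]'; python3 - <<'E'
from h import *
print(robot.observe()['tool_pos'],robot.observe()['tool_rot'],robot.observe()['opening']); save('wrist','w3',crop=(230,140,430,290),scale=4)
E
```

```text
time: 4.3
tool_pos: [0.6284, 0.0729, 0.0586]
tool_rot: [3.141, 0.0, 1.677]
contact_force: [0.4, -0.9, -0.6]
opening: 0.0655
grip_force: 20.0
[0.6283678  0.0728705  0.05860777] [3.14083294e+00 6.70871588e-05 1.67686155e+00] 0.06551953486437419
```

View pics/w3.png

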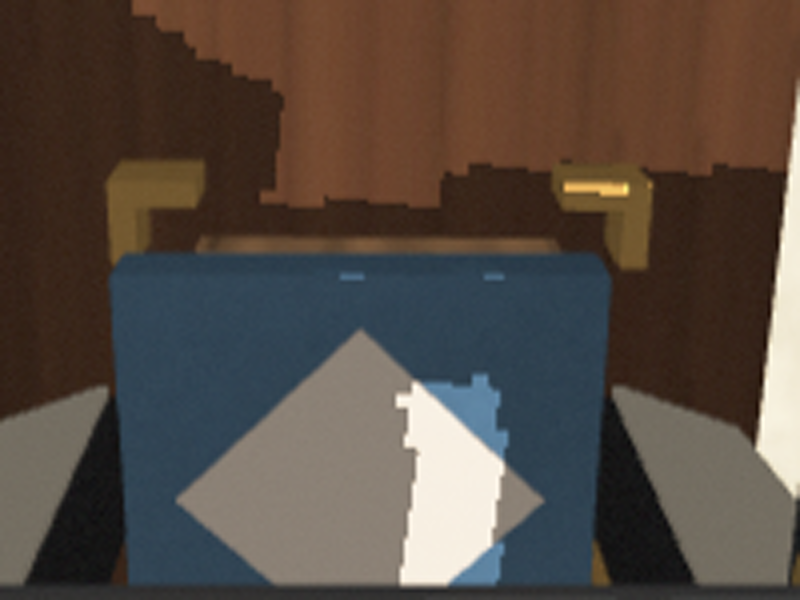

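```bash
python3 - <<'E'
from h import *
f=load('w3')
g=lambda u,v,z:(pix(f,(u+.5)/4-.5+230,(v+.5)/4-.5+140,z)*1000).round(1)[:2]
print('tile top',g(112,275,.0508),g(610,275,.0508)); print('tile bot',g(122,255,.0408),g(602,255,.0408))
print('brass out',g(108,180,.027),g(651,185,.027)); print('brass in',g(150,207,.027),g(607,210,.027)); print('cork',g(203,237,.022),g(558,238,.022))
E
```

```text
tile top [593.6  98. ] [658.1 104.8]
tile bot [593.1  97.3] [659.1 104.3]
brass out [588.3 103.8] [667.8 111.5]
brass in [594.6 100.4] [662. 107.]
cork [602.3  94.8] [656.4 100.4]
```

```bash
python3 -m handwheel '[2.5,0.5,0,0,0.5,0,0,-6,0,0.5,0,0,-6,0,0.5,0,0,-4,0,0.5,0,0,0,0,0.5]'; python3 -m handwheel '[0,0,-3,0,0.5,0,0,-2,0,0.5,0,0,0,0,0.5]'; python3 -m handwheel '[0,0,-2,0,0.5,0,0,0,0,0.5]'
```

```text
time: 4.85
tool_pos: [0.6305, 0.0733, 0.0409]
tool_rot: [-3.14, -0.0, 1.677]
contact_force: [0.2, 0.4, 0.0]
opening: 0.0658
grip_force: 20.0
time: 5.15
tool_pos: [0.6309, 0.0733, 0.037]
tool_rot: [3.141, 0.0, 1.677]
contact_force: [-1.3, -0.5, 2.0]
opening: 0.0655
grip_force: 20.0
time: 5.35
tool_pos: [0.6309, 0.0733, 0.0357]
tool_rot: [3.141, 0.0, 1.677]
contact_force: [-3.9, -0.2, 7.6]
opening: 0.0657
grip_force: 20.0
```

```bash
python3 -m handwheel '[0,0,0,0,0.85,0,0,0,0,0.85,0,0,0,0,0.85,0,0,20,0,0.85,0,0,20,0,0.85,0,-5,0,0,0,0,0,0,0,0,0,0,0,0,0]' 10; python3 -m handwheel '[0,0,0,0,0,0,0,0,0,0,0,0,-10,0,0,0,0,-12,0,0,0,0,-5,0,0,0,0,0,0,0]';python3 -m handwheel '[0,0,-3,0,0,0,0,-2,0,0,0,0,0,0,0]';
```

```text
time: 6.15
tool_pos: [0.6302, 0.068, 0.0735]
tool_rot: [-3.14, -0.0, 1.676]
contact_force: [0.6, -0.4, 0.5]
opening: 0.059
grip_force: 0.0
time: 6.75
tool_pos: [0.6299, 0.0683, 0.046]
tool_rot: [-3.139, -0.0, 1.677]
contact_force: [0.7, 0.7, 0.1]
opening: 0.0106
grip_force: 0.0
time: 7.05
tool_pos: [0.6309, 0.0683, 0.0427]
tool_rot: [3.142, 0.0, 1.677]
contact_force: [0.0, 0.1, 0.7]
opening: 0.0005
grip_force: 0.0
```

```bash
python3 -m handwheel '[0,0,-1.5,0,0,0,0,-1,0,0,0,0,0,0,0]';python3 -m handwheel '[0,0,-1,0,0,0,0,-1,0,0,0,0,0,0,0]'; python3 -m handwheel '[0,0,-1,0,0,0,0,0,0,0]'
```

```text
time: 7.35
tool_pos: [0.6312, 0.0683, 0.0413]
tool_rot: [3.14, 0.0, 1.677]
contact_force: [-1.7, 0.3, 4.4]
opening: 0.0005
grip_force: 2.7
time: 7.65
tool_pos: [0.6312, 0.0683, 0.0411]
tool_rot: [3.14, 0.0, 1.677]
contact_force: [-7.0, 0.1, 16.6]
opening: 0.0006
grip_force: 8.6
time: 7.85
tool_pos: [0.6313, 0.0683, 0.041]
tool_rot: [3.139, 0.0, 1.677]
contact_force: [-8.0, -1.2, 23.2]
opening: 0.0006
grip_force: 11.6
```

```bash
python3 -m handwheel '[0,0,20,0,0,0,0,40,0,0,0,0,50,0,1,0,0,50,0,1,-30,-25,0,0.03,1,-30,-25,0,0.03,1,-30,-25,0,0.03,1,-30,-25,0,0.03,1]'; python3 -m handwheel '[-35,-27,0,0,1,-33,-26,0,0,1,0,0,0,0,1]'; python3 - <<'E'
from h import *
print(robot.observe()['tool_pos'],robot.observe()['tool_rot']); save('wrist','w4',scale=1.25); save('top','t4')
f=load('t4')
for n,u,v in(('steel',206,290),('copper',257,323),('brass',323,304),('red',464,189)):
  try: print(n,ringfit(f,u*.8,v*.8)[0].round(4))
  except Exception as e: print(n,'?')
P=cloud(f).reshape(-1,3); m=np.hypot(P[:,0]-.631,P[:,1]-.0685)<.03; print('tile face z',np.nanmedian(P[m,2])); m=(np.hypot(P[:,0]-.6,P[:,1]-.158)<.03);print('board',np.nanmedian(P[m,2]))
E
```

```text
time: 8.65
tool_pos: [0.5096, -0.0324, 0.1975]
tool_rot: [3.141, 0.0, 1.798]
contact_force: [0.5, -0.4, 0.5]
opening: 0.0437
grip_force: 0.0
time: 8.95
tool_pos: [0.4396, -0.0865, 0.1975]
tool_rot: [-3.14, 0.0, 1.794]
contact_force: [-0.8, 0.4, -0.2]
opening: 0.0679
grip_force: 0.0
[ 0.43959871 -0.08652331  0.19747005] [-3.13998656e+00  1.45164158e-04  1.79356185e+00]
steel [0.4767 0.414  0.016 ]
copper [0.411  0.3166 0.016 ]
brass [0.4447 0.1913 0.016 ]
red [ 0.6602 -0.0825  0.016 ]
tile face z 0.027956213344987768
board 0.015533142433150737
```

View pics/w4.png

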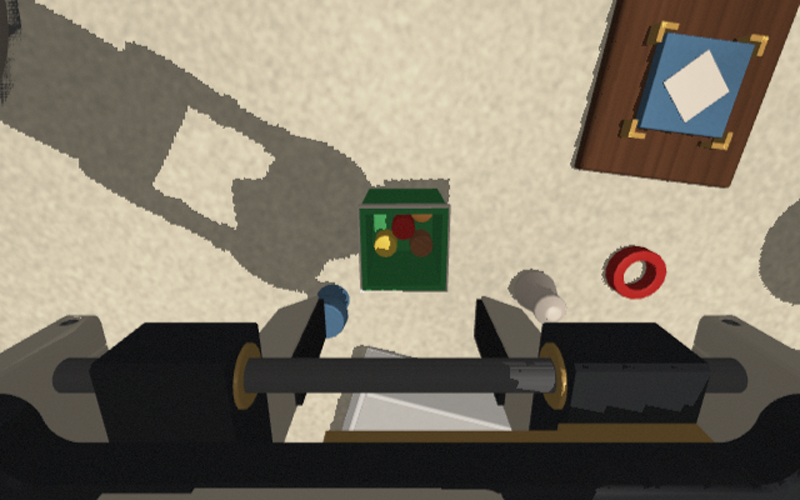

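Tile sits inside the brass corners and is flush; the pot is square to the gripper: rim corners (360,207),(449,207),(448,291),(361,291); four stoppers inside.

```bash
python3 - <<'E'
from h import *
f=load('w4')
g=lambda u,v,z:(pix(f,u/1.25,v/1.25,z)*1000).round(1)[:2]
Q=np.array([g(*p,.085) for p in((360,207),(449,207),(448,291),(361,291))]);print(Q.tolist(),Q.mean(0))
C=np.array([g(*p,.022) for p in((637,127),(722,139),(757,45),(665,32))]);print('tile',C.mean(0))
h=load('t4')
P=cloud(h).reshape(-1,3)
m=(P[:,2]>.062)&(P[:,2]<.078)&(abs(P[:,0]-.54)<.14)&(abs(P[:,1]+.334)<.14); r=cv2.minAreaRect((P[m,:2]*1000).astype(np.float32)); print(r,cv2.boxPoints(r).round().tolist())
E
```

```text
[[409.2, -62.7], [467.5, -49.5], [482.7, -109.1], [421.5, -122.9]] [445.225 -86.05 ]
tile [637.6  70.5]
((539.2063598632812, -334.8961181640625), (222.61228942871094, 221.36773681640625), 86.55858612060547) [[422.0, -439.0], [643.0, -453.0], [656.0, -230.0], [435.0, -217.0]]
```

```bash
python3 -m handwheel '[2,9,-30,0,1,0,0,-40,0,1,0,0,-40,0,1,0,0,-30,0,1,0,0,-14,0,1,0,0,0,0,1]' 25; python3 -m handwheel '[0,0,0,0,0.55,0,0,0,0,0.55,0,0,0,0,0.55,0,0,0,0,0.55,0,0,0,0,0.55,0,0,0,0,0.55]'
```

```text
time: 9.65
tool_pos: [0.4446, -0.0746, 0.0412]
tool_rot: [-3.139, -0.002, 1.798]
contact_force: [-0.1, -0.6, -0.5]
opening: 0.0914
grip_force: 0.0
time: 10.25
tool_pos: [0.445, -0.0757, 0.0438]
tool_rot: [3.141, 0.0, 1.797]
contact_force: [-2.5, 0.5, 6.1]
opening: 0.06
grip_force: 24.9
```

```bash
python3 -m handwheel '[0,0,13,0,0.55,0,0,20,0,0.55,0,0,20,0,0.55,14,-23,0,-0.072,0.55,14,-23,0,-0.072,0.55,14,-23,0,-0.072,0.55,13,-23,0,-0.072,0.55,0,0,0,0,0.55]' 25; python3 - <<'E'
from h import *
s=robot.observe();print(s['tool_pos'],s['tool_rot'],s['contact_force']); save('side','s5',crop=(240,150,560,400),scale=2.5)
E
```

```text
time: 11.05
tool_pos: [0.5015, -0.1705, 0.0961]
tool_rot: [3.139, 0.001, 1.505]
contact_force: [0.9, -0.8, -2.9]
opening: 0.0599
grip_force: 24.9
[ 0.50150276 -0.17053958  0.09608125] [3.13913255e+00 1.46312961e-03 1.50486364e+00] [ 0.93055616 -0.78710049 -2.85749413]
```

View pics/s5.png

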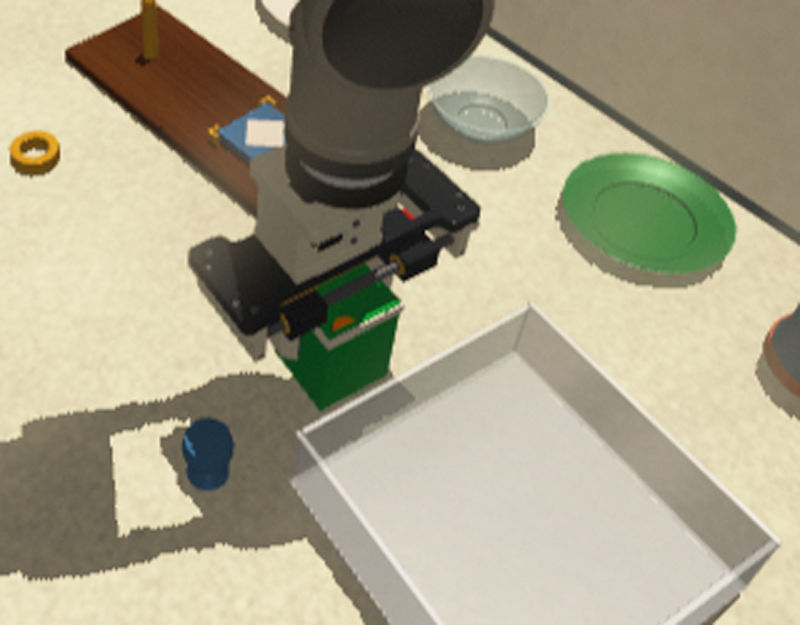

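```bash
python3 -m handwheel '[-0.7,-12,0,0,0.55,-0.4,-6,5,0,0.55,-0.4,-7,7,0,0.55,-0.5,-8,4,0,0.55,-0.5,-8,3,0,0.55,0,0,0,0,0.55]' 15; python3 -m handwheel '[-0.5,-9,1,0,0.55,-0.5,-9,0,0,0.55,-0.5,-8,-2,0,0.55,-0.5,-9,-3,0,0.55,0,0,0,0,0.55]'
cat >> h.py <<'E'
def potgeom(f):
    hsv=cv2.cvtColor(f['im'],cv2.COLOR_BGR2HSV); P=cloud(f)
    m=(cv2.inRange(hsv,(45,90,25),(85,255,255))>0)&(P[...,0]<.56)&(P[...,1]<.0)&(P[...,0]>.38)
    m=cv2.erode(m.astype(np.uint8),np.ones((3,3)))>0
    Q=P[m]; Q=Q[np.isfinite(Q[:,0])]; return Q
def planes(Q,n=3):
    """dominant planes by RANSAC"""
    rng=np.random.default_rng(0); out=[]
    for _ in range(n):
        if len(Q)<40: break
        best=None
        for _ in range(400):
            a,b,c=Q[rng.choice(len(Q),3,False)]; nn=np.cross(b-a,c-a); L=np.linalg.norm(nn)
            if L<1e-6: continue
            nn/=L; k=abs((Q-a)@nn)<.002
            if best is None or k.sum()>best.sum(): best=k
        R=Q[best]; c=R.mean(0); nn=np.linalg.svd(R-c)[2][2]; out.append((len(R),nn.round(3),c.round(3),R.min(0).round(3),R.max(0).round(3))); Q=Q[~best]
    return out
E
python3 - <<'E'
from h import *
s=robot.observe();print(s['tool_pos'],s['contact_force']); save('side','s6',crop=(240,150,560,400),scale=2.5)
for p in planes(potgeom(load('s6'))): print(*p)
E
```

```text
time: 11.7
tool_pos: [0.4977, -0.21, 0.1161]
tool_rot: [3.14, 0.001, 1.508]
contact_force: [0.1, -0.0, -2.8]
opening: 0.0602
grip_force: 15.0
time: 12.2
tool_pos: [0.4953, -0.2454, 0.1108]
tool_rot: [3.141, 0.001, 1.508]
contact_force: [-0.3, -0.9, -2.5]
opening: 0.0602
grip_force: 15.0
[ 0.49534856 -0.24543967  0.1108173 ] [-0.30543849 -0.88105527 -2.49233458]
69 [0.054 0.557 0.829] [ 0.501 -0.253  0.097] [ 0.463 -0.266  0.087] [ 0.521 -0.24   0.106]
51 [ 0.999 -0.053 -0.003] [ 0.52  -0.246  0.114] [ 0.518 -0.264  0.091] [ 0.522 -0.225  0.151]
```

View pics/s6.png

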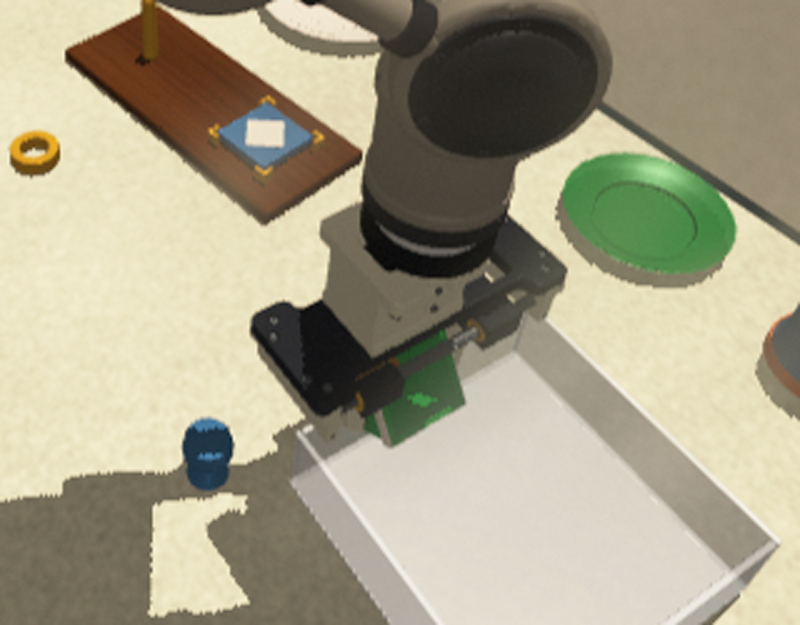

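```bash
cat >> h.py <<'E'
def wpot(fn):
    s=robot.observe(); save('wrist',fn); f=load(fn); hsv=cv2.cvtColor(f['im'],cv2.COLOR_BGR2HSV); P=cloud(f)
    m=(cv2.inRange(hsv,(45,90,15),(85,255,255))>0)&(np.hypot(P[...,0]-s['tool_pos'][0],P[...,1]-s['tool_pos'][1])<.11)
    Q=P[m]; print(s['tool_pos'].round(4),s['contact_force'].round(1),s['opening'].round(4),len(Q)); 
    for p in planes(Q): print(*p)
E
python3 -c "
from h import *
wpot('w7')"
```

```text
Traceback (most recent call last):
  File "h.py", line 56, in wpot
    Q=P[m]; print(s['tool_pos'].round(4),s['contact_force'].round(1),s['opening'].round(4),len(Q));
                                                                     ^^^^^^^^^^^^^^^^^^
AttributeError: 'float' object has no attribute 'round'
```

```bash
sed -i "s/s\['opening'\].round(4)/round(s['opening'],4)/" h.py; python3 -c "
from h import *
wpot('w7')"
```

```text
[ 0.4951 -0.2443  0.1106] [ 0.2  0.5 -3.1] 0.0598 21399
21365 [0.037 0.561 0.827] [ 0.497 -0.206  0.133] [ 0.465 -0.249  0.111] [ 0.529 -0.175  0.161]
```

View pics/w7.png

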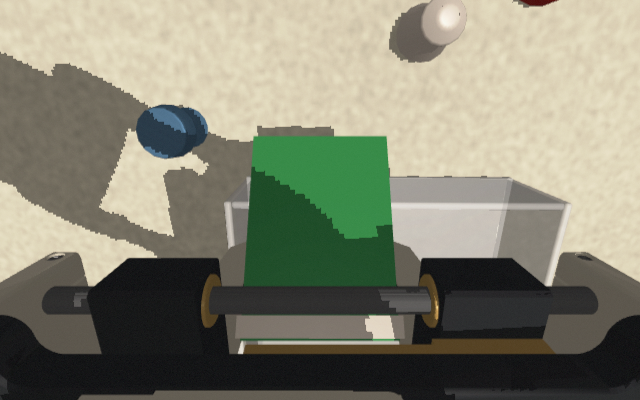

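The pot is at 56° and has crept in the jaws. I'll bring it to 90°, lay it on the tote floor, then regrip near its bottom so it swings mouth-down.

```bash
python3 -m handwheel '[-0.4,-7,-5,0,0.55,-0.4,-7,-5,0,0.55,-0.3,-5,-5,0,0.55,-0.2,-4,-5,0,0.55,-0.1,-2,-4,0,0.55,0,0,0,0,0.55]' 20; python3 -c "
from h import *
wpot('w8')"
```

```text
time: 12.95
tool_pos: [0.4939, -0.2693, 0.0865]
tool_rot: [-3.141, 0.0, 1.508]
contact_force: [-1.2, 0.7, -2.5]
opening: 0.0601
grip_force: 20.0bash:  1050 Killed                     python3 -c "
from h import *
wpot('w8')"
```

```bash
sed -i 's/    rng=np.random.default_rng(0); out=\[\]/    rng=np.random.default_rng(0); out=[]; Q=Q[np.isfinite(Q[:,0])]; Q=Q[rng.permutation(len(Q))[:3000]]/' h.py; python3 -c "
from h import *
wpot('w9')"
```

```text
[ 0.4937 -0.2688  0.0865] [-0.   0.4 -3.7] 0.0601 28766
2763 [-0.004 -0.048 -0.999] [ 0.496 -0.234  0.131] [ 0.464 -0.278  0.127] [ 0.527 -0.203  0.134]
216 [ 0.063  0.997 -0.049] [ 0.497 -0.205  0.107] [ 0.468 -0.209  0.075] [ 0.527 -0.203  0.127]
```

```bash
python3 -m handwheel '[0,0,15,0,0.55,15,-20,0,0,0.55,15,-20,0,0,0.55,14,-22,0,0,0.55,0,0,-25,0,0.55,0,0,-25,0,0.55,0,0,-18,0,0.55,0,0,0,0,0.55]' 20; python3 -m handwheel '[0,0,-5,0,0.55,0,0,-4,0,0.55,0,0,0,0,0.55]';  python3 -c "
from h import *
wpot('w10')"
```

```text
time: 13.85
tool_pos: [0.5362, -0.3289, 0.0307]
tool_rot: [-3.136, -0.004, 1.509]
contact_force: [0.4, 1.0, -3.6]
opening: 0.0596
grip_force: 20.0
time: 14.15
tool_pos: [0.5382, -0.3307, 0.0255]
tool_rot: [3.141, 0.0, 1.509]
contact_force: [0.2, 0.4, -3.4]
opening: 0.0601
grip_force: 20.0
[ 0.5382 -0.3307  0.0255] [ 0.2  0.4 -3.4] 0.0601 28717
2764 [0.003 0.049 0.999] [ 0.54  -0.296  0.07 ] [ 0.508 -0.34   0.067] [ 0.572 -0.265  0.074]
214 [-0.063 -0.997  0.05 ] [ 0.541 -0.268  0.046] [ 0.512 -0.271  0.014] [ 0.572 -0.265  0.067]
```

```bash
python3 -m handwheel '[0,0,-4,0,0.55,0,0,0,0,0.55,0,0,0,0,1,0,0,0,0,1,0,0,0,0,1,0,0,0,0,1,0,0,0,0,1]' 20; python3 -m handwheel '[0,0,9,0,1,0,0,9,0,1,0,0,0,0,1]';  python3 -c "
from h import *
wpot('w11')"
```

```text
time: 14.9
tool_pos: [0.538, -0.3307, 0.0213]
tool_rot: [3.141, 0.0, 1.509]
contact_force: [-0.3, 1.0, 0.3]
opening: 0.0908
grip_force: 0.0
time: 15.2
tool_pos: [0.5389, -0.3314, 0.0413]
tool_rot: [3.139, 0.002, 1.509]
contact_force: [-0.1, -1.0, 0.2]
opening: 0.0919
grip_force: 0.0
[ 0.5389 -0.3314  0.0413] [-0.1 -1.   0.2] 0.0919 21481
2673 [0.002 0.    1.   ] [ 0.54  -0.297  0.065] [ 0.509 -0.346  0.063] [ 0.571 -0.267  0.067]
299 [ 0.064  0.998 -0.001] [ 0.542 -0.269  0.04 ] [ 0.513 -0.271  0.006] [ 0.571 -0.267  0.067]
```

```bash
python3 -m handwheel '[1,21,0,0,1,1,21,0,0,1,0,0,0,0,1,0,0,0,0,0.55,0,0,0,0,0.55,0,0,0,0,0.55,0,0,0,0,0.55,0,0,0,0,0.55]' 8; python3 -m handwheel '[0,0,10,0,0.55,0,0,20,0,0.55,0,0,25,0,0.55,0,0,25,0,0.55,0,0,0,0,0.55,0,0,0,0,0.55]';  python3 -c "
from h import *
wpot('w12')"
```

```text
time: 16.05
tool_pos: [0.54, -0.2891, 0.0392]
tool_rot: [3.141, 0.0, 1.508]
contact_force: [1.0, -0.6, -0.5]
opening: 0.06
grip_force: 8.0
time: 16.65
tool_pos: [0.5398, -0.2886, 0.1191]
tool_rot: [3.141, 0.0, 1.509]
contact_force: [-0.2, -0.2, -4.2]
opening: 0.0597
grip_force: 8.0
[ 0.5398 -0.2886  0.1191] [-0.2 -0.2 -4.2] 0.0597 13687
1837 [0.002 0.003 1.   ] [ 0.539 -0.289  0.144] [ 0.508 -0.316  0.142] [ 0.57  -0.266  0.146]
1145 [ 0.059  0.998 -0.016] [ 0.54  -0.268  0.12 ] [ 0.511 -0.271  0.084] [ 0.57  -0.263  0.209]
```

```bash
python3 -m handwheel '[-1.2,-20,-10,0,0.55,-1.2,-20,-12,0,0.55,-1.2,-20,-12,0,0.55,-1,-18,0,0,0.55,0,0,0,0,0.55]' 8; python3 -m handwheel '[-0.6,-10,2,0,0.55,-0.5,-10,4,0,0.55,-0.5,-8,4,0,0.55,0,0,0,0,0.55]';  python3 -c "
from h import *
wpot('w13')"
```

```text
time: 17.2
tool_pos: [0.534, -0.3702, 0.0827]
tool_rot: [-3.14, -0.0, 1.505]
contact_force: [-0.0, -0.5, -2.8]
opening: 0.0601
grip_force: 8.0
time: 17.6
tool_pos: [0.5339, -0.3954, 0.0961]
tool_rot: [3.141, 0.0, 1.508]
contact_force: [-0.8, 1.5, -1.5]
opening: 0.0604
grip_force: 8.0
[ 0.5339 -0.3954  0.0961] [-0.8  1.5 -1.5] 0.0604 18339
1717 [0.06  0.952 0.299] [ 0.536 -0.363  0.107] [ 0.506 -0.373  0.07 ] [ 0.566 -0.35   0.13 ]
1258 [ 0.019  0.293 -0.956] [ 0.534 -0.399  0.12 ] [ 0.502 -0.436  0.107] [ 0.565 -0.368  0.129]
```

```bash
python3 -m handwheel '[-0.5,-8,3,0,0.55,-0.4,-7,3,0,0.55,-0.4,-7,2,0,0.55,-0.4,-6,2,0,0.55,0,0,0,0,0.55]' 8; python3 -c "
from h import *
wpot('w14')
s=robot.observe(); save('top','t14'); f=load('t14')
print(s['tool_rot'])"
```

```text
time: 18.15
tool_pos: [0.5322, -0.4234, 0.1059]
tool_rot: [3.141, 0.001, 1.509]
contact_force: [0.1, 3.4, 1.8]
opening: 0.0601
grip_force: 8.0
[ 0.5322 -0.4234  0.1059] [0.1 3.4 1.8] 0.0601 21103
2675 [-0.046 -0.761 -0.648] [ 0.535 -0.381  0.131] [ 0.504 -0.402  0.104] [ 0.566 -0.358  0.152]
320 [-0.041 -0.635  0.771] [ 0.534 -0.407  0.144] [ 0.504 -0.416  0.136] [ 0.563 -0.394  0.152]
[3.14062201e+00 1.02693654e-03 1.50871732e+00]
```

```bash
python3 -m handwheel '[0,3,0,0,0.55,0,5,0,0,0.55,0.5,8,0,0,0.55,0.5,8,0,0,0.55,0.5,10,0,0,0.55,0.6,12,0,0,0.55,0.6,12,0,0,0.55,0,0,0,0,0.55]' 8; python3 -c "
from h import *
wpot('w15')
save('top','t15'); save('side','s15')
for n in ('t15','s15'):
    f=load(n); hsv=cv2.cvtColor(f['im'],cv2.COLOR_BGR2HSV); P=cloud(f)
    m=(hsv[...,1]>110)&(hsv[...,2]>40)&((hsv[...,0]<40)|(hsv[...,0]>165))&(P[...,0]>.38)&(P[...,0]<.70)&(P[...,1]<-.15)&(P[...,1]>-.56)
    k,l,st,c=cv2.connectedComponentsWithStats(m.astype(np.uint8))
    for i in range(1,k):
        if st[i,4]>8: print(n,st[i,4],np.nanmedian(P[l==i],0).round(3),np.median(f['im'][l==i],0))
"
```

```text
time: 19.05
tool_pos: [0.535, -0.3625, 0.1054]
tool_rot: [-3.141, -0.001, 1.511]
contact_force: [0.2, -0.2, -1.7]
opening: 0.0602
grip_force: 8.0
[ 0.535  -0.3625  0.1054] [ 0.2 -0.2 -1.7] 0.0602 21093
2697 [-0.047 -0.759 -0.65 ] [ 0.537 -0.322  0.131] [ 0.507 -0.342  0.104] [ 0.569 -0.299  0.152]
299 [-0.036 -0.635  0.771] [ 0.536 -0.348  0.143] [ 0.506 -0.357  0.135] [ 0.567 -0.336  0.152]
s15 13 [ 0.564 -0.397  0.174] [ 59.  91. 111.]
s15 54 [ 0.546 -0.423  0.027] [ 44.  102.5 185. ]
```

```bash
cat >> h.py <<'E'
def stops():
  for n in ('top','side'):
    save(n,'tmp_'+n); f=load('tmp_'+n); hsv=cv2.cvtColor(f['im'],cv2.COLOR_BGR2HSV); P=cloud(f)
    m=(hsv[...,1]>100)&(hsv[...,2]>35)&((hsv[...,0]<40)|(hsv[...,0]>165))&(P[...,0]>.35)&(P[...,0]<.74)&(P[...,1]<-.15)&(P[...,1]>-.6)&(P[...,2]<.2)
    k,l,st,c=cv2.connectedComponentsWithStats(m.astype(np.uint8))
    for i in range(1,k):
        if st[i,4]>6: print(n,st[i,4],np.nanmedian(P[l==i],0).round(3),np.median(f['im'][l==i],0))
E
python3 -m handwheel '[0,12,0,0,0.55,0,-12,0,0,0.55,0,12,0,0,0.55,0,-12,0,0,0.55,0,12,0,0,0.55,0,-12,0,0,0.55,0,0,0,0,0.55]' 8;python3 -m handwheel '[2,30,20,0,0.55,2,30,20,0,0.55,2,30,20,0,0.55,0,0,20,0,0.55,0,0,0,0,0.55]' 8; python3 -c "
from h import *
s=robot.observe(); print(s['contact_force'])
stops()"
```

```text
time: 19.9
tool_pos: [0.5348, -0.3659, 0.1053]
tool_rot: [3.141, 0.001, 1.508]
contact_force: [1.1, 0.5, -2.3]
opening: 0.06
grip_force: 8.0
time: 20.4
tool_pos: [0.5423, -0.2749, 0.1885]
tool_rot: [3.136, 0.003, 1.51]
contact_force: [1.0, -0.3, -2.0]
opening: 0.0599
grip_force: 8.0
[ 0.98139025 -0.26337252 -1.95404121]
top 1195 [ 0.672 -0.599  0.075] [22. 34. 51.]
top 12 [ 0.545 -0.433  0.027] [ 54.   77.5 116. ]
top 98 [ 0.515 -0.424  0.045] [ 10.  118.5 143. ]
side 57 [ 0.546 -0.423  0.027] [ 42.  99. 179.]
```

View the top picture around the tote.

```bash
python3 - <<'E'
from h import *
a=load('tmp_top')['im'][130:265,400:560]; b=load('tmp_side')['im'][230:400,330:560]
A=cv2.resize(a,(480,405),interpolation=cv2.INTER_CUBIC); B=cv2.resize(b,(300,222))
c=np.zeros((405,785,3),np.uint8); c[:,:480]=A; c[:222,485:785]=B; cv2.imwrite('pics/c15.png',c)
E
```

```text
(no output)
```

View pics/c15.png

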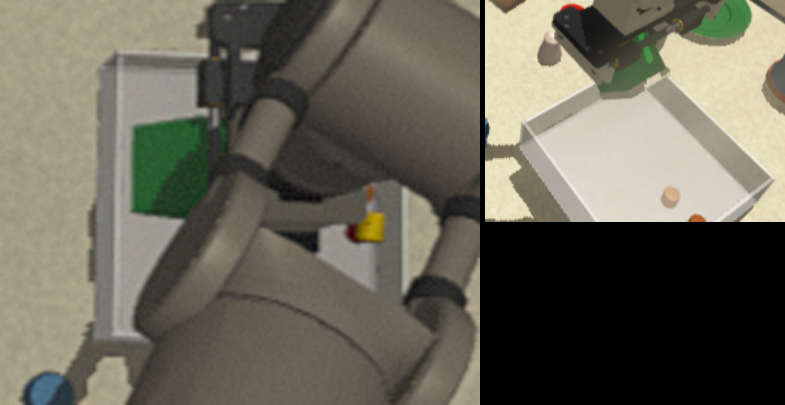

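Four stoppers (amber, brown, yellow, red) are in the tote; nothing outside. Now lay the empty pot on the table, rolling it back to 90°.

```bash
python3 -m handwheel '[-10,29,0,0,0.55,-10,29,0,0,0.55,-10,29,0,0,0.55,-10,29,0,0,0.55,-10,29,0,0,0.55,-10,29,-10,0,0.55,0,0,-45,0,0.55,0,0,-45,0,0.55]' 8;python3 -m handwheel '[0,0,-15,0,0.55,0,6,-4,0,0.55,0,6,-4,0,0.55,0,5,-4,0,0.55,0,5,-4,0,0.55,0,5,-5,0,0.55,0,5,-5,0,0.55,0,0,0,0,0.55]' 8; python3 -c "
from h import *
wpot('w16')"
```

```text
time: 21.3
tool_pos: [0.4807, -0.1005, 0.084]
tool_rot: [3.14, 0.001, 1.509]
contact_force: [1.4, -0.9, -2.2]
opening: 0.0602
grip_force: 8.0
time: 22.1
tool_pos: [0.4802, -0.0679, 0.0437]
tool_rot: [-3.14, -0.0, 1.51]
contact_force: [-0.9, -0.6, -2.3]
opening: 0.0598
grip_force: 8.0
[ 0.4802 -0.0679  0.0437] [-0.9 -0.6 -2.3] 0.0598 21034
2116 [ 0.008  0.154 -0.988] [ 0.482 -0.05   0.069] [ 0.449 -0.098  0.06 ] [ 0.513 -0.021  0.074]
868 [-0.061 -0.986 -0.155] [ 0.483 -0.019  0.048] [ 0.454 -0.025  0.013] [ 0.513 -0.012  0.075]
```

```bash
python3 -m handwheel '[0,2,-5,0,0.55,0,1,-4,0,0.55,0,0,0,0,0.55,0,0,0,0,1,0,0,0,0,1,0,0,0,0,1,0,0,0,0,1,0,0,0,0,1]' 8; python3 -c "
from h import *
wpot('w17')"
```

```text
time: 22.95
tool_pos: [0.4808, -0.0657, 0.0353]
tool_rot: [3.141, 0.0, 1.509]
contact_force: [0.7, 0.3, -0.2]
opening: 0.0908
grip_force: 0.0
[ 0.4808 -0.0657  0.0353] [ 0.7  0.3 -0.2] 0.0908 20905
2507 [ 0.    -0.001 -1.   ] [ 0.482 -0.048  0.061] [ 0.449 -0.095  0.058] [ 0.513 -0.016  0.063]
462 [-0.064 -0.998  0.002] [ 0.483 -0.018  0.036] [ 0.454 -0.02   0.002] [ 0.514 -0.016  0.058]
```

```bash
python3 -m handwheel '[0,-11,0,0,1,0,-10,-6,0,1,0,0,-4,0,1,0,0,0,0,0.55,0,0,0,0,0.55,0,0,0,0,0.55,0,0,0,0,0.55,0,0,0,0,0.55]' 5; python3 -m handwheel '[0,0,10,0,0.55,0,0,20,0,0.55,0,0,20,0,0.55,0,0,15,0,0.55,0,0,0,0,0.55]' 5; python3 -c "
from h import *
wpot('w18')"
```

```text
time: 23.8
tool_pos: [0.4808, -0.0865, 0.0254]
tool_rot: [3.141, 0.0, 1.509]
contact_force: [-0.2, -0.1, -0.9]
opening: 0.0602
grip_force: 5.0
time: 24.3
tool_pos: [0.482, -0.0871, 0.0925]
tool_rot: [3.137, 0.001, 1.509]
contact_force: [1.0, -0.6, -1.7]
opening: 0.0597
grip_force: 5.0
[ 0.482  -0.0871  0.0925] [ 1.  -0.6 -1.7] 0.0597 13805
1834 [-0.06  -0.961 -0.269] [ 0.483 -0.062  0.076] [ 0.452 -0.076  0.03 ] [ 0.513 -0.048  0.112]
813 [0.063 0.962 0.265] [ 0.479 -0.12   0.076] [ 0.452 -0.13   0.046] [ 0.509 -0.11   0.098]
194 [-0.014 -0.262  0.965] [ 0.479 -0.093  0.105] [ 0.45  -0.13   0.095] [ 0.512 -0.073  0.111]
```

Gravity swung the pot to 15° off upright. Setting it down on the table levels it.

```bash
python3 -m handwheel '[0,0,-15,0,0.55,0,0,-8,0,0.55,0,0,-4,0,0.55,0,0,-3,0,0.55,0,0,-2,0,0.55,0,0,0,0,0.55]' 5; python3 -c "
from h import *
wpot('w19')"
```

```text
time: 24.95
tool_pos: [0.4805, -0.0867, 0.0579]
tool_rot: [-3.141, -0.0, 1.509]
contact_force: [0.1, -0.0, -1.8]
opening: 0.0601
grip_force: 5.0
[ 0.4805 -0.0867  0.0579] [ 0.1 -0.  -1.8] 0.0601 16617
1237 [0.064 0.994 0.085] [ 0.483 -0.054  0.055] [ 0.452 -0.06   0.005] [ 0.512 -0.048  0.091]
1067 [-0.065 -0.995 -0.08 ] [ 0.479 -0.109  0.051] [ 0.45  -0.114  0.003] [ 0.506 -0.102  0.087]
345 [-0.006 -0.079  0.997] [ 0.481 -0.076  0.088] [ 0.45  -0.112  0.083] [ 0.511 -0.057  0.091]
```

```bash
python3 -m handwheel '[0,0,-2,0,0.55,0,0,-2,0,0.55,0,0,0,0,0.55,0,0,0,0,1,0,0,0,0,1,0,0,0,0,1,0,0,0,0,1,0,0,0,0,1]' 5; python3 -m handwheel '[0,0,40,0,1,0,0,45,0,1,0,0,40,0,1,0,0,0,0,1]'; python3 - <<'E'
from h import *
wpot('w20'); s=robot.observe();print(s['tool_rot'])
f=load('w20'); P=cloud(f); hsv=cv2.cvtColor(f['im'],cv2.COLOR_BGR2HSV)
m=(P[...,2]>.080)&(P[...,2]<.09)&(np.hypot(P[...,0]-.481,P[...,1]+.08)<.06)
print(m.sum(),cv2.minAreaRect((P[m][:,:2]*1000).astype(np.float32)))
E
```

```text
time: 25.8
tool_pos: [0.4808, -0.0867, 0.0543]
tool_rot: [3.141, 0.0, 1.509]
contact_force: [0.0, 0.1, 0.3]
opening: 0.0908
grip_force: 0.0
time: 26.2
tool_pos: [0.4836, -0.0876, 0.1845]
tool_rot: [3.131, 0.003, 1.509]
contact_force: [0.2, -0.3, 0.4]
opening: 0.092
grip_force: 0.0
[ 0.4836 -0.0876  0.1845] [ 0.2 -0.3  0.4] 0.092 5668
1029 [-0.057 -0.998 -0.019] [ 0.476 -0.106  0.049] [ 0.448 -0.11   0.001] [ 0.507 -0.101  0.084]
765 [0.004 0.006 1.   ] [ 0.479 -0.085  0.002] [ 0.451 -0.108 -0.   ] [ 0.507 -0.048  0.004]
512 [-0.003  0.007 -1.   ] [ 0.478 -0.069  0.083] [ 0.448 -0.11   0.08 ] [ 0.51  -0.048  0.085]
[3.13559340e+00 1.70726250e-03 1.50890565e+00]
1867 ((479.1294860839844, -79.61956024169922), (63.2542724609375, 63.243133544921875), 86.28917694091797)
```

```bash
python3 -m handwheel '[-1,7,-45,0,1,0,0,-45,0,1,0,0,-42,0,1,0,0,0,0,1,0,0,0,0,0.55,0,0,0,0,0.55,0,0,0,0,0.55,0,0,0,0,0.55]' 20; python3 -m handwheel '[0,0,0,0,0.55,0,0,10,0,0.55,0,0,30,0,0.55,0,0,30,0,0.55,0,0,0,0,0.55]'; python3 -c "
from h import *
wpot('w21'); print(robot.observe()['tool_rot'])"
```

```text
time: 27.05
tool_pos: [0.4807, -0.08, 0.0488]
tool_rot: [3.138, 0.001, 1.509]
contact_force: [1.1, -0.8, -0.7]
opening: 0.064
grip_force: 0.0
time: 27.55
tool_pos: [0.4818, -0.0803, 0.1211]
tool_rot: [3.134, 0.002, 1.509]
contact_force: [-0.2, -0.8, -2.1]
opening: 0.0597
grip_force: 20.0
[ 0.4818 -0.0803  0.1211] [-0.2 -0.8 -2.1] 0.0597 15734
1273 [-0.064 -0.998 -0.013] [ 0.482 -0.051  0.125] [ 0.452 -0.055  0.071] [ 0.512 -0.048  0.158]
919 [0.068 0.998 0.007] [ 0.479 -0.106  0.115] [ 0.453 -0.109  0.074] [ 0.505 -0.101  0.146]
327 [-0.005  0.002  1.   ] [ 0.482 -0.07   0.156] [ 0.45  -0.098  0.154] [ 0.512 -0.051  0.158]
[3.13753543e+00 1.07599789e-03 1.50887119e+00]
```

```bash
python3 -m handwheel '[25,24,0,0.028,0.55,25,25,0,0.028,0.55,25,25,0,0.028,0.55,25,25,0,0.028,0.55,25,25,0,0.028,0.55,25,25,0,0.026,0.55,0,0,0,0,0.55,0,0,0,0,0.55]'; python3 -m handwheel '[0,0,-15,0,0.55,0,0,-10,0,0.55,0,0,-8,0,0.55,0,0,0,0,0.55,0,0,0,0,0.55]'; python3 -c "
from h import *
wpot('w22'); s=robot.observe(); print(s['tool_rot'],s['tool_pos'])"
```

```text
time: 28.4
tool_pos: [0.6287, 0.0698, 0.1152]
tool_rot: [-3.138, -0.0, 1.676]
contact_force: [-0.4, -0.1, -2.6]
opening: 0.0597
grip_force: 20.0
time: 28.9
tool_pos: [0.6296, 0.069, 0.0842]
tool_rot: [-3.141, -0.0, 1.674]
contact_force: [-0.6, 0.4, -2.7]
opening: 0.0598
grip_force: 20.0
[0.6296 0.069  0.0842] [-0.6  0.4 -2.7] 0.0598 15821
1295 [ 0.104 -0.994 -0.014] [0.627 0.098 0.09 ] [0.597 0.092 0.037] [0.657 0.102 0.123]
878 [ 0.103 -0.995 -0.009] [0.632 0.043 0.082] [0.606 0.039 0.039] [0.659 0.049 0.112]
308 [-0.994 -0.1   -0.033] [0.604 0.067 0.105] [0.599 0.04  0.04 ] [0.612 0.092 0.123]
[3.14089826e+00 6.93542537e-05 1.67442486e+00] [0.62997504 0.06907533 0.08465829]
```

```bash
python3 -m handwheel '[1,-0.5,-3,0,0.55,0,0,-2,0,0.55,0,0,-1,0,0.55,0,0,0,0,0.55]'; python3 -m handwheel '[0,0,-0.5,0,0.55,0,0,-0.5,0,0.55,0,0,0,0,0.55]'; python3 -m handwheel '[0,0,-0.5,0,0.55,0,0,-0.5,0,0.55,0,0,0,0,0.55]'
```

```text
time: 29.35
tool_pos: [0.6306, 0.0688, 0.0781]
tool_rot: [-3.141, -0.0, 1.675]
contact_force: [-0.8, -0.6, -1.8]
opening: 0.0599
grip_force: 20.0
time: 29.65
tool_pos: [0.6308, 0.0688, 0.0772]
tool_rot: [3.142, 0.0, 1.675]
contact_force: [0.4, -0.0, -2.2]
opening: 0.0598
grip_force: 20.0
time: 29.95
tool_pos: [0.6307, 0.0688, 0.0761]
tool_rot: [-3.142, -0.0, 1.675]
contact_force: [-0.6, -0.3, -3.1]
opening: 0.0605
grip_force: 20.0
```

```bash
python3 -m handwheel '[0,0,-0.5,0,0.55,0,0,-0.5,0,0.55,0,0,0,0,0.55]'; python3 -m handwheel '[0,0,-0.5,0,0.55,0,0,0,0,0.55,0,0,0,0,0.55]'; python3 -c "
from h import *
wpot('w23')"
```

```text
time: 30.25
tool_pos: [0.6309, 0.0688, 0.0754]
tool_rot: [3.141, 0.0, 1.675]
contact_force: [0.1, -0.2, -0.2]
opening: 0.0602
grip_force: 20.0
time: 30.55
tool_pos: [0.6309, 0.0688, 0.0754]
tool_rot: [3.141, 0.0, 1.675]
contact_force: [-2.3, -0.5, 5.1]
opening: 0.0596
grip_force: 20.0
[0.6309 0.0688 0.0754] [-2.3 -0.5  5.1] 0.0596 15814
1303 [ 0.099 -0.995 -0.023] [0.627 0.098 0.081] [0.598 0.092 0.027] [0.657 0.102 0.114]
894 [-0.103  0.995  0.004] [0.633 0.043 0.074] [0.607 0.039 0.031] [0.659 0.047 0.102]
314 [-0.994 -0.105  0.024] [0.657 0.073 0.096] [0.652 0.047 0.031] [0.662 0.102 0.114]
```

Contact made. Ease off, release, rise, then look at the rings.

```bash
python3 -m handwheel '[0,0,0.7,0,0.55,0,0,0,0,0.55,0,0,0,0,0.66,0,0,0,0,0.8,0,0,0,0,1,0,0,0,0,1,0,0,0,0,1]' 3; python3 -m handwheel '[0,0,30,0,1,0,0,40,0,1,0,0,45,0,1,-30,0,0,0,1,-40,30,0,0,1,-40,30,0,0,1,-40,30,0,0,1,-36,32,0,0,1]'; python3 - <<'E'
from h import *
s=robot.observe(); print(s['tool_pos'],s['tool_rot']); save('top','t24'); f=load('t24')
for n,u,v in(('steel',206,290),('copper',257,323),('brass',323,304),('red',464,189)):
  try: print(n,ringfit(f,u*.8,v*.8)[0].round(4))
  except Exception as e: print(n,'?')
print('pot',rect(f,*proj(f,[.631,.1,.1]),.1,.12,R=.06))
stops()
E
```

```text
time: 31.3
tool_pos: [0.6308, 0.0688, 0.0754]
tool_rot: [-3.142, -0.0, 1.675]
contact_force: [-0.2, -1.0, -0.1]
opening: 0.0878
grip_force: 0.0
time: 32.1
tool_pos: [0.4428, 0.1914, 0.1906]
tool_rot: [3.141, -0.0, 1.674]
contact_force: [0.2, 1.8, 0.7]
opening: 0.0919
grip_force: 0.0
[0.44282348 0.19142695 0.19062192] [ 3.14129579e+00 -1.44985097e-04  1.67399407e+00]
steel [0.477  0.4261 0.016 ]
copper [0.3916 0.3111 0.016 ]
brass [0.4434 0.1733 0.016 ]
red [ 0.6603 -0.0826  0.016 ]
pot (((631.0096435546875, 72.23904418945312), (64.1913833618164, 58.28377914428711), 5.772955417633057), np.int64(202))
top 1321 [ 0.666 -0.599  0.07 ] [21. 32. 48.]
top 61 [ 0.546 -0.425  0.027] [ 38.  70. 112.]
top 107 [ 0.516 -0.423  0.044] [ 10. 106. 130.]
side 57 [ 0.547 -0.423  0.027] [ 35.  83. 154.]
```

```bash
cat >> h.py <<'E'
def wring(fn,x,y,R=.07,cam='wrist'):
    s=robot.observe(); save(cam,fn); f=load(fn); P=cloud(f)
    m=((P[...,2]>.0125)&(P[...,2]<.020)&(np.hypot(P[...,0]-x,P[...,1]-y)<R)).astype(np.uint8)
    k,l,st,c=cv2.connectedComponentsWithStats(m); 
    for i in range(1,k):
        if st[i,4]<(150 if cam=='wrist' else 25): continue
        Q=(P[l==i][:,:2]*1000).astype(np.float32); print(cam,'n',st[i,4],'circle',cv2.minEnclosingCircle(Q),np.median(f['im'][l==i],0))
    print(s['tool_pos'].round(4),s['tool_rot'].round(3),round(s['time'],1))
E
python3 - <<'E'
from h import *
wring('r1',.4446,.1913)
E
```

```text
wrist n 1020 circle ((445.6966552734375, 189.3075408935547), 23.877227783203125) [ 43.  80. 104.]
[0.443  0.1924 0.191 ] [ 3.141 -0.     1.679] 32.2
```

```bash
python3 -m handwheel '[2,-2,-40,0,1,0,0,-45,0,1,0,0,-45,0,1,0,0,-36,0,1,0,0,-8,0,1,0,0,0,0,1]' 15; python3 -m handwheel '[0,0,0,0,0.4,0,0,0,0,0.4,0,0,0,0,0.4,0,0,0,0,0.4,0,0,0,0,0.4,0,0,0,0,0.4,0,0,0,0,0.4,0,0,10,0,0.4]'; python3 -m handwheel '[0,0,35,0,0.4,0,0,40,0,0.4,0,0,40,0,0.4,28,10,0,0,0.4,28,10,0,0,0.4,28,10,0,0,0.4,28,10,0,0,0.4,0,0,0,0,0.4]'
```

```text
time: 32.9
tool_pos: [0.447, 0.1877, 0.016]
tool_rot: [-3.139, 0.001, 1.673]
contact_force: [-0.0, 0.0, -0.4]
opening: 0.0918
grip_force: 0.0
time: 33.7
tool_pos: [0.4459, 0.1886, 0.0259]
tool_rot: [-3.139, 0.0, 1.675]
contact_force: [-0.4, -0.1, 0.6]
opening: 0.0474
grip_force: 15.0
time: 34.5
tool_pos: [0.5615, 0.2295, 0.1419]
tool_rot: [3.139, -0.0, 1.675]
contact_force: [0.7, -0.3, -0.3]
opening: 0.0471
grip_force: 15.0
```

```bash
python3 - <<'E'
from h import *
s=robot.observe(); save('wrist','r2'); f=load('r2'); P=cloud(f); hsv=cv2.cvtColor(f['im'],cv2.COLOR_BGR2HSV)
print(s['tool_pos'])
m=(P[...,2]>.083)&(P[...,2]<.096)&(np.hypot(P[...,0]-.6135,P[...,1]-.2475)<.03); print('post',m.sum(),P[m].mean(0),P[m].min(0),P[m].max(0))
z=s['tool_pos'][2]
m=(abs(P[...,2]-z)<.004)&(np.hypot(P[...,0]-s['tool_pos'][0],P[...,1]-s['tool_pos'][1])<.035)&(hsv[...,1]>90)
Q=P[m]; print('ring',m.sum(),Q.min(0),Q.max(0))
m=(P[...,2]>.075)&(P[...,2]<.13)&(P[...,0]>.57); print(m.sum(),np.median(P[m],0) if m.any() else '')
E
```

```text
[0.56148739 0.22954856 0.14186137]
post 388 [0.61005652 0.24793923 0.0880174 ] [0.60360564 0.23863934 0.08306062] [0.61868835 0.25437492 0.0918791 ]
ring 3321 [0.53549083 0.21492778 0.13789824] [0.58380463 0.25531213 0.14339059]
543 [0.60839636 0.24838292 0.0883312 ]
```

```bash
python3 -m handwheel '[26,8,0,0,0.4,25,8,0,0,0.4,0,0,0,0,0.4,0,0,-20,0,0.4,0,0,-15,0,0.4,0,0,0,0,0.4]'; python3 -m handwheel '[0,0,-15,0,0.4,0,0,-15,0,0.4,0,0,-12,0,0.4,0,0,-10,0,0.4,0,0,0,0,0.4]'
```

```text
time: 35.15
tool_pos: [0.607, 0.244, 0.1043]
tool_rot: [-3.136, 0.001, 1.675]
contact_force: [-0.3, 0.0, -0.2]
opening: 0.047
grip_force: 15.0
time: 35.65
tool_pos: [0.6087, 0.2445, 0.0527]
tool_rot: [-3.138, 0.001, 1.675]
contact_force: [-0.6, -0.7, -0.6]
opening: 0.0469
grip_force: 15.0
```

```bash
python3 -m handwheel '[0,0,0,0,0.65,0,0,0,0,0.65,0,0,0,0,0.65,0,0,20,0,0.65,0,0,40,0,0.65,0,0,45,0,1,0,0,20,0,1,0,0,0,0,1]'; python3 -m handwheel '[-35,10,0,0,1,-35,12,0,0,1,-35,12,0,0,1,-35,12,0,0,1,-35,12,0,0,1,-23,12,0,0,1,0,0,0,0,1]'; python3 - <<'E'
from h import *
wring('r3',.411,.3166)
f=load('r3'); 
save('top','t3'); f=load('t3'); P=cloud(f); m=(np.hypot(P[...,0]-.611,P[...,1]-.247)<.03)
z=P[m][:,2]; print('post area heights',[int(((z>a)&(z<=a+.01)).sum()) for a in np.arange(0.005,.1,.01)])
E
```

```text
time: 36.45
tool_pos: [0.6117, 0.2454, 0.1843]
tool_rot: [3.133, -0.001, 1.675]
contact_force: [-0.5, 0.6, 0.1]
opening: 0.0791
grip_force: 0.0
time: 37.15
tool_pos: [0.4084, 0.3156, 0.1785]
tool_rot: [-3.139, 0.001, 1.678]
contact_force: [0.1, -0.6, 0.4]
opening: 0.0917
grip_force: 0.0
wrist n 1103 circle ((412.3863830566406, 316.1004333496094), 23.781959533691406) [36. 53. 89.]
[0.4084 0.3156 0.1785] [-3.139e+00  1.000e-03  1.678e+00] 37.1
post area heights [78, 141, 185, 17, 7, 8, 7, 11, 33, 0]
```

```bash
python3 -m handwheel '[3,0.5,-40,0,1,0,0,-45,0,1,0,0,-45,0,1,0,0,-25,0,1,0,0,-7,0,1,0,0,0,0,1]' 15; python3 -m handwheel '[0,0,0,0,0.4,0,0,0,0,0.4,0,0,0,0,0.4,0,0,0,0,0.4,0,0,0,0,0.4,0,0,0,0,0.4,0,0,0,0,0.4,0,0,10,0,0.4]'; python3 -m handwheel '[0,0,35,0,0.4,0,0,40,0,0.4,0,0,40,0,0.4,30,-11,0,0,0.4,30,-11,0,0,0.4,30,-11,0,0,0.4,30,-11,0,0,0.4,0,0,0,0,0.4]'; python3 -m handwheel '[30,-11,0,0,0.4,20,-5,0,0,0.4,0,0,0,0,0.4,0,0,0,0,0.4]'
cat >> h.py <<'E'
def ringpost(fn):
    s=robot.observe(); save('wrist',fn); f=load(fn); P=cloud(f); hsv=cv2.cvtColor(f['im'],cv2.COLOR_BGR2HSV)
    t=s['tool_pos']; print(t)
    m=(P[...,2]>.083)&(P[...,2]<.096)&(np.hypot(P[...,0]-.612,P[...,1]-.2475)<.03)
    if m.any(): print('post',m.sum(),P[m].min(0).round(4),P[m].max(0).round(4))
    m=(abs(P[...,2]-t[2])<.004)&(np.hypot(P[...,0]-t[0],P[...,1]-t[1])<.035)&(P[...,1]>t[1]+.01)&(abs(P[...,0]-t[0])<.016)
    Q=P[m]; print('ring ymax',m.sum(),Q[:,1].max(), 'centre y-TCP', np.percentile(Q[:,1],99.5)-.024-t[1])
E
python3 -c "
from h import *
ringpost('r4')"
```

```text
time: 37.85
tool_pos: [0.415, 0.3144, 0.0165]
tool_rot: [-3.14, 0.001, 1.674]
contact_force: [0.9, -0.9, 0.7]
opening: 0.0918
grip_force: 0.0
time: 38.65
tool_pos: [0.414, 0.3149, 0.0268]
tool_rot: [-3.139, 0.001, 1.675]
contact_force: [0.2, -0.1, -0.9]
opening: 0.047
grip_force: 15.0
time: 39.45
tool_pos: [0.5382, 0.2696, 0.143]
tool_rot: [3.139, 0.0, 1.672]
contact_force: [0.3, -0.1, -0.7]
opening: 0.0472
grip_force: 15.0
time: 39.85
tool_pos: [0.5839, 0.2555, 0.1424]
tool_rot: [-3.14, -0.0, 1.675]
contact_force: [-0.8, 0.3, -0.2]
opening: 0.0472
grip_force: 15.0
[0.58388513 0.2554662  0.142381  ]
post 113 [0.6093 0.2493 0.0832] [0.6198 0.2553 0.0915]
ring ymax 1294 0.281670267577787 centre y-TCP 0.001815274404024958
```

```bash
python3 -m handwheel '[14,-5,0,0,0.4,14,-5,0,0,0.4,0,0,0,0,0.4,0,0,0,0,0.4,0,0,-20,0,0.4,0,0,-15,0,0.4,0,0,0,0,0.4]'; python3 -m handwheel '[0,0,-15,0,0.4,0,0,-15,0,0.4,0,0,-15,0,0.4,0,0,0,0,0.4,0,0,0,0,0.65,0,0,0,0,0.65,0,0,0,0,0.65,0,0,0,0,0.65]';python3 -m handwheel '[0,0,30,0,0.65,0,0,40,0,0.65,0,0,40,0,1,0,0,20,0,1,-20,25,0,0,1,-20,25,0,0,1,-20,25,0,0,1,-20,25,0,0,1]'; python3 -m handwheel '[-20,25,0,0,1,-20,25,0,0,1,-14,20,0,0,1,0,0,0,0,1]'; python3 - <<'E'
from h import *
wring('r5',.4767,.414)
save('top','t5'); f=load('t5'); P=cloud(f); m=(np.hypot(P[...,0]-.611,P[...,1]-.247)<.03)
z=P[m][:,2]; print('post area heights',[int(((z>a)&(z<=a+.01)).sum()) for a in np.arange(0.005,.1,.01)])
E
```

```text
time: 40.6
tool_pos: [0.6102, 0.2455, 0.1052]
tool_rot: [-3.136, 0.001, 1.676]
contact_force: [-0.4, 0.2, -0.0]
opening: 0.0467
grip_force: 15.0
time: 41.4
tool_pos: [0.6131, 0.2454, 0.0631]
tool_rot: [3.14, -0.0, 1.675]
contact_force: [0.1, -0.7, -0.1]
opening: 0.0597
grip_force: 0.0
time: 42.2
tool_pos: [0.532, 0.3461, 0.1929]
tool_rot: [3.141, -0.0, 1.674]
contact_force: [0.5, 0.8, -0.3]
opening: 0.0915
grip_force: 0.0
time: 42.6
tool_pos: [0.4767, 0.4178, 0.1929]
tool_rot: [3.141, -0.001, 1.678]
contact_force: [-0.3, -0.5, 1.0]
opening: 0.092
grip_force: 0.0
wrist n 1002 circle ((477.7528076171875, 412.433837890625), 23.865802764892578) [70. 71. 75.]
[0.4767 0.4178 0.1929] [ 3.141e+00 -1.000e-03  1.678e+00] 42.6
post area heights [50, 109, 51, 48, 186, 9, 6, 10, 31, 2]
```

```bash
python3 -m handwheel '[1,-5,-40,0,1,0,0,-45,0,1,0,0,-45,0,1,0,0,-38,0,1,0,0,-9,0,1,0,0,0,0,1]' 15; python3 -m handwheel '[0,0,0,0,0.4,0,0,0,0,0.4,0,0,0,0,0.4,0,0,0,0,0.4,0,0,0,0,0.4,0,0,0,0,0.4,0,0,0,0,0.4,0,0,10,0,0.4]'; python3 -m handwheel '[0,0,35,0,0.4,0,0,40,0,0.4,0,0,40,0,0.4,21,-31,0,0,0.4,21,-31,0,0,0.4,21,-31,0,0,0.4,22,-31,0,0,0.4,22,-33,0,0,0.4]'; python3 -m handwheel '[0,0,0,0,0.4,0,0,0,0,0.4]'
python3 -c "
from h import *
ringpost('r6')"
```

```text
time: 43.3
tool_pos: [0.4802, 0.4087, 0.0155]
tool_rot: [-3.14, 0.001, 1.673]
contact_force: [0.4, 0.7, 0.2]
opening: 0.0921
grip_force: 0.0
time: 44.1
tool_pos: [0.4789, 0.4097, 0.0244]
tool_rot: [-3.139, 0.001, 1.675]
contact_force: [-0.3, -1.1, -0.2]
opening: 0.0467
grip_force: 14.9
time: 44.9
tool_pos: [0.5875, 0.2523, 0.1414]
tool_rot: [3.141, -0.0, 1.675]
contact_force: [0.8, -0.2, 0.0]
opening: 0.0465
grip_force: 14.9
time: 45.1
tool_pos: [0.5871, 0.2526, 0.1409]
tool_rot: [3.141, -0.0, 1.673]
contact_force: [-0.4, 0.1, -0.8]
opening: 0.0472
grip_force: 14.9
[0.58709416 0.25258764 0.14089376]
post 99 [0.6115 0.2484 0.083 ] [0.6204 0.2562 0.0923]
ring ymax 1500 0.28233961395683427 centre y-TCP 0.005042759326867652
```

```bash
python3 -m handwheel '[13,-5,0,0,0.4,13,-5,0,0,0.4,0,0,0,0,0.4,0,0,0,0,0.4,0,0,-20,0,0.4,0,0,-15,0,0.4,0,0,0,0,0.4]'; python3 -m handwheel '[0,0,-15,0,0.4,0,0,-15,0,0.4,0,0,0,0,0.4,0,0,0,0,0.4,0,0,0,0,0.65,0,0,0,0,0.65,0,0,0,0,0.65,0,0,0,0,0.65]';python3 -m handwheel '[0,0,30,0,0.65,0,0,40,0,0.65,0,0,40,0,1,0,0,10,0,1,0,0,0,0,1]'; python3 -m handwheel '[4,-29,0,-0.143,1,4,-29,0,-0.143,1,4,-29,0,-0.143,1,4,-29,0,-0.143,1,4,-29,0,-0.143,1,4,-29,0,-0.143,1]';  python3 -m handwheel '[5,-30,0,-0.143,1,5,-30,0,-0.143,1,5,-30,0,-0.143,1,5,-30,0,-0.143,1,4,-29,0,-0.143,1,0,0,0,0,1]'; python3 - <<'E'
from h import *
wring('r7',.660,-.082)
save('top','t7'); f=load('t7'); P=cloud(f); m=(np.hypot(P[...,0]-.611,P[...,1]-.247)<.03)
z=P[m][:,2]; print('post area heights',[int(((z>a)&(z<=a+.01)).sum()) for a in np.arange(0.005,.1,.01)])
wring('t8',.660,-.082,cam='top')
E
```

```text
time: 45.85
tool_pos: [0.6103, 0.2439, 0.1033]
tool_rot: [-3.137, 0.001, 1.676]
contact_force: [-0.0, 0.0, -0.3]
opening: 0.0472
grip_force: 14.9
time: 46.65
tool_pos: [0.6129, 0.2433, 0.0758]
tool_rot: [3.141, -0.0, 1.675]
contact_force: [0.9, 0.5, -0.0]
opening: 0.0601
grip_force: 0.0
time: 47.15
tool_pos: [0.6137, 0.2435, 0.1978]
tool_rot: [3.137, -0.001, 1.675]
contact_force: [0.3, -0.4, -1.0]
opening: 0.0791
grip_force: 0.0
time: 47.75
tool_pos: [0.6358, 0.0681, 0.1929]
tool_rot: [-3.139, 0.003, 0.811]
contact_force: [-0.0, 0.1, -1.2]
opening: 0.0918
grip_force: 0.0
time: 48.35
tool_pos: [0.66, -0.0836, 0.1925]
tool_rot: [3.142, 0.004, 0.094]
contact_force: [-1.1, 0.2, -0.6]
opening: 0.0919
grip_force: 0.0
wrist n 1028 circle ((659.66259765625, -81.88731384277344), 23.86499786376953) [ 37.  41. 173.]
[ 0.66   -0.0836  0.1925] [3.142 0.004 0.094] 48.4
post area heights [56, 87, 43, 32, 40, 189, 58, 13, 34, 0]
top n 78 circle ((667.6397705078125, -83.1596908569336), 21.875898361206055) [ 45.   54.  163.5]
[ 0.6599 -0.08    0.1931] [-3.14e+00  3.00e-03  1.02e-01] 48.5
```

```bash
python3 -m handwheel '[0,-1,-40,0,1,0,0,-45,0,1,0,0,-45,0,1,0,0,-38,0,1,0,0,-9,0,1,0,0,0,0,1]' 15; python3 -m handwheel '[0,0,0,0,0.4,0,0,0,0,0.4,0,0,0,0,0.4,0,0,0,0,0.4,0,0,0,0,0.4,0,0,0,0,0.4,0,0,0,0,0.4,0,0,10,0,0.4]'; python3 -m handwheel '[0,0,45,0,0.4,0,0,45,0,0.4,0,0,45,0,0.4,-6,30,0,0.143,0.4,-6,30,0,0.143,0.4,-6,30,0,0.143,0.4,-6,30,0,0.143,0.4,-6,30,0,0.143,0.4]'; python3 -m handwheel '[-7,30,0,0.143,0.4,-7,30,0,0.143,0.4,-7,30,0,0.143,0.4,-7,31,0,0.143,0.4,-7,32,0,0.143,0.4,-8,32,0,0.143,0.4,0,0,-20,0,0.4,0,0,0,0,0.4]'
python3 -c "
from h import *
ringpost('r8')"
```

```text
time: 49.1
tool_pos: [0.6594, -0.079, 0.0172]
tool_rot: [-3.14, 0.004, 0.104]
contact_force: [1.1, -0.4, 0.3]
opening: 0.0917
grip_force: 0.0
time: 49.9
tool_pos: [0.6597, -0.0805, 0.0273]
tool_rot: [-3.141, 0.003, 0.102]
contact_force: [-0.8, -0.1, -0.6]
opening: 0.0478
grip_force: 15.0
time: 50.7
tool_pos: [0.6304, 0.0705, 0.1642]
tool_rot: [3.141, -0.0, 0.823]
contact_force: [0.7, 0.5, -1.6]
opening: 0.0476
grip_force: 15.0
time: 51.5
tool_pos: [0.586, 0.2549, 0.1417]
tool_rot: [-3.138, 0.001, 1.677]
contact_force: [0.1, -0.1, -0.0]
opening: 0.0478
grip_force: 15.0
[0.58597634 0.25494265 0.14166438]
post 167 [0.6097 0.2427 0.083 ] [0.6214 0.2545 0.0928]
ring ymax 1089 0.27667011348411275 centre y-TCP -0.0024575257231865266
```

```bash
python3 -m handwheel '[13,-3,0,0,0.4,13,-2,0,0,0.4,0,0,0,0,0.4,0,0,0,0,0.4,0,0,-20,0,0.4,0,0,-15,0,0.4,0,0,0,0,0.4]'; python3 -m handwheel '[0,0,-10,0,0.4,0,0,-12,0,0.4,0,0,0,0,0.4,0,0,0,0,0.4,0,0,0,0,0.65,0,0,0,0,0.65,0,0,0,0,0.65,0,0,0,0,0.65]';python3 -m handwheel '[0,0,30,0,0.65,0,0,40,0,0.65,0,0,40,0,1,-20,20,10,0,1,-30,30,0,0,1,-30,30,0,0,1,-30,30,0,0,1,-30,30,0,0,1]'; python3 -m handwheel '[-30,30,0,0,1,-30,30,0,0,1,-30,30,0,0,1,-30,20,0,0,1,0,0,0,0,1]'; python3 - <<'E'
from h import *
save('top','t9'); f=load('t9'); P=cloud(f); m=(np.hypot(P[...,0]-.611,P[...,1]-.247)<.03)
z=P[m][:,2]; print('post area heights',[int(((z>a)&(z<=a+.01)).sum()) for a in np.arange(0.005,.1,.01)])
m=(P[...,2]>.104)&(P[...,2]<.122)&(np.hypot(P[...,0]-.631,P[...,1]-.07)<.06);print(cv2.minAreaRect((P[m][:,:2]*1000).astype(np.float32)))
stops()
s=load('tmp_side')['im']
a=f['im'][110:270,180:560]; A=cv2.resize(a,(798,336),interpolation=cv2.INTER_CUBIC); b=cv2.resize(s[90:350,200:560],(360,260)); 
b2=cv2.resize(s[250:400,330:560],(400,260)); c=np.zeros((596,798,3),np.uint8); c[:336]=A; c[336:,:360]=b; c[336:,380:780]=b2; cv2.imwrite('pics/fin.png',c)
E
```

```text
time: 52.25
tool_pos: [0.6119, 0.2488, 0.1065]
tool_rot: [-3.137, 0.001, 1.674]
contact_force: [-0.1, 0.4, -0.6]
opening: 0.0478
grip_force: 15.0
time: 53.05
tool_pos: [0.6139, 0.2493, 0.0867]
tool_rot: [3.141, -0.0, 1.675]
contact_force: [0.3, 0.0, -0.2]
opening: 0.0595
grip_force: 0.0
time: 53.85
tool_pos: [0.4725, 0.3902, 0.2068]
tool_rot: [3.141, -0.0, 1.674]
contact_force: [0.0, -0.2, 0.2]
opening: 0.0915
grip_force: 0.0
time: 54.35
tool_pos: [0.3498, 0.5018, 0.2066]
tool_rot: [-3.141, -0.001, 1.68]
contact_force: [0.2, 0.3, -0.7]
opening: 0.0919
grip_force: 0.0
post area heights [43, 91, 37, 23, 42, 52, 46, 240, 31, 0]
((631.6756591796875, 69.92312622070312), (64.64297485351562, 62.767738342285156), 6.071249485015869)
top 1299 [ 0.665 -0.599  0.069] [19. 30. 45.]
top 61 [ 0.545 -0.425  0.026] [ 37.  65. 105.]
top 105 [ 0.517 -0.423  0.044] [ 10. 102. 123.]
side 58 [ 0.546 -0.423  0.027] [ 32.  77. 144.]
```

View pics/fin.png

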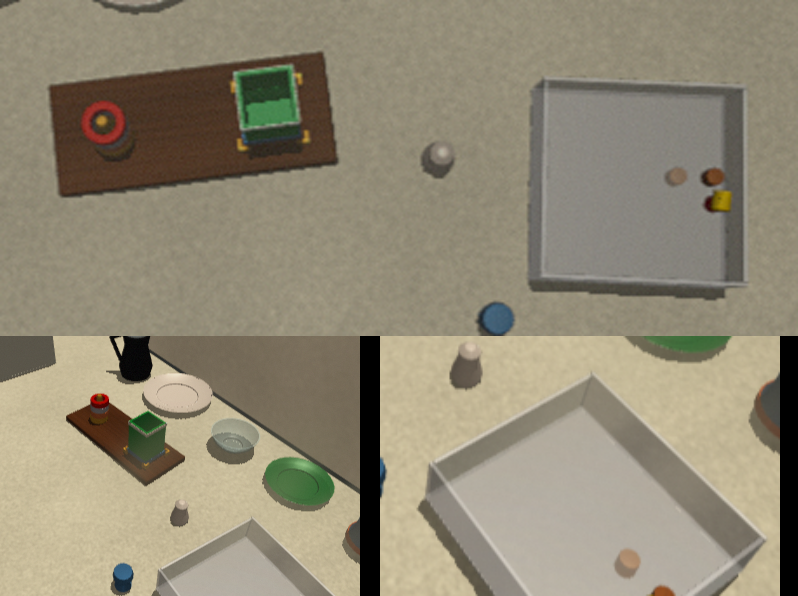

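The final view shows four rings on the post, the empty pot upright on the flush tile, and all four stoppers inside the tote. The shaker and egg cup have not moved.

```bash
python3 -c "
from cell import robot
print(robot.hand_in())"
```

```text
the job is handed in; nothing more can be done
None
```

I handed the job in at about 54 s: the tile is pressed flush, the four stoppers are in the tote, the empty pot stands upright in the middle of the tile, and all four rings are on the post; the hand-in returned no verdict.

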